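# Dress a display slate with chocolate bars

### The arm

A 6-joint arm with a two-finger parallel gripper is mounted at the origin on the work surface. World frame = base frame: x ahead of the robot, y to its left, z up, the work surface at z = 0. Lengths are in mm, angles in degrees, forces in N, time in s.
With the tool pointing down it reaches from about 300 to 850 mm from the base axis. Payload 4.2 kg.
Tool frame: the origin (TCP) lies at the very end of the fingers, on their centre line; the grasp point (between the pads) lies 19 mm behind it (env.grip_depth is the distance from the TCP to the grasp point, in mm); z points along the fingers, y is the line along which they close (so a half turn about z gives the same grasp; the last joint's range is limited). The gripper opens to 91 mm and grips with 3 to 60 N. Pads are 32 mm wide; open, the fingers measure 118 mm over their backs; the gripper's body (76 mm by 178 mm) begins 60 mm behind the grasp point.
Start: joints at [67.494, 18.312, 89.639, -0, 72.044, -1.146], TCP at [209.432, 535.52, 213.976] pointing down, gripper open.
Joint ranges: [-177.97, 177.97], [-48.28, 115.42], [12.27, 149.76], [-77.06, 257.06], [2.81, 150.46], [-146.56, 146.56]. Speed limits (degrees/s): [147.25, 147.25, 180, 180, 180, 180].

### API

Orientations are given as [roll, pitch, yaw] about the fixed x, y, z axes, in that order (R = Rz(yaw) Ry(pitch) Rx(roll)).
In Python, from workcell import env, cams gives the robot as it stands.
- The arm moves only by the tool apply_moves, never from a script. Its argument "deltas" is a list of rows, each a list of 5 numbers: the shift along the tool's x, y, z in m, then the turn about the tool's z in rad, then the opening, from -1 (shut) to 1 (fully open), so that 0 is half open. In form: [[tx, ty, tz, roll, gripper], ...]. A call has 1 to 5 rows; each row is the pose to reach, as a shift and turn from the pose commanded when the call began, along the tool's axes at that moment; what a row does not reach only later rows make up. A row lasts 1/10 s, in which the tool goes at most 50 mm and 8.59 degrees, less where a joint would pass 70% of its speed; a pose out of reach is approached as far as the arm can. A call with a gripper value outside its range is refused whole. The fingers move at their own pace and stop on an object; "grip_force" is the grip in N (left out, the last holds). Time passes only in rows, so rows that repeat a pose let the fingers close. It gives the time, the measured TCP pose, the force, the opening and the grip force at its end, in the units of the state.
- env.state(): the state, without advancing time (a new reading comes with each control period).
- cams.grab_frame(name): name is "side" or "top"; returns the picture (480x640x3 uint8, blue, green, red); there is no depth.
- cams.get_calibration(name): a dict with "mtx" (3x3 intrinsics, pixels), "eye" and "attitude" of the camera in the world. Camera axes: x right, y down, z forward; pixel columns grow to the right and rows downward; lengths in mm; the calibration is good to about 2 mm. A picture is of the moment at which its call begins. get_calibration takes no time and is no camera call.
- env.job_done(): hands the job in; it is judged then, once.
The state is a dict: "time_s": time; "qpos": joint angles; "qvel": joint speeds; "effort": joint torques, N m; "ee_pos": TCP position; "ee_rot": TCP orientation; "force": force on the tool from outside, world axes, zero at the start; "torque": the same for the moment, N m; "gripper_width": finger opening in mm; "gripper_force": force on a finger pad.
Only numpy, scipy, OpenCV 4.12 (cv2) and the standard library are available. Lean on these libraries where they do the work, as an engineer would, in place of code of your own. Each camera call takes 0.05 s, during which the arm holds its last target. There are 200 camera calls.

### The job

First slide the top slate forward out of its caddy until it overhangs the front edge, pinch it by the overhang and lay it flat, centred and lengthwise on the oak stand, leaving the two spare slates in the caddy. Then free the chocolate bar stuck in the mouth of the tunnel's chute by nudging it back up the chute until it is clear of the yellow tabs, and lift it out. Lay that bar and every bar from the cooling tray flat on the slate, each set crosswise, in one row along its middle; disturb nothing else.

Things in the scene. Friction and masses are not known exactly. Their poses are not given: they have to be found in the camera images.
- caddy: Slate caddy: oak block 210 (its x) x 100 (y) x 70 mm high, fixed; origin under its centre on the table. Along its top runs a channel 72 mm wide between side cheeks whose tops are 86 mm above the table. At the front (-x) end a brass lip 10 mm high keeps the two lower slates in; only the top slate can slide out over it, to -x. The rear end is open.
- caddy_front (a point): Middle of the caddy's front edge (outer face of the block, 105 mm from its centre) at channel floor height, 70 mm above the table; same axes as the caddy.
- slate_top_c (a point): Centre of the top slate of three: dark slate strip 200 (its x) x 68 (y) x 6 mm, 210 g, lying in the caddy with its front end nearly flush with the caddy's front; upper face 88 mm above the table. Slates slide easily on one another (friction about 0.3); rubber fingertips pressed on top hold better. With more than about 95 mm overhanging it would tip off. Five bars fit on it side by side with gaps.
- slate_mid_c (a point): Centre of the second slate, same size, directly below the top one; a spare that stays in the caddy.
- slate_low_c (a point): Centre of the lowest slate, same size; a spare that stays in the caddy.
- stand_top (a point): Centre of the upper face of the fixed oak display stand, a bar 170 (its x) x 42 (y) mm and 22 mm high. The 68 mm wide slate rests along it and overlaps 13 mm on both long sides, so fingers gripping the slate by its long edges pass down beside the stand.
- lane_end (a point): Lower end of the cooling tunnel's fixed discharge chute: middle of its floor, 50 mm above the table. Its x runs uphill along the floor (12 degree slope), z is square to the floor. The lane is 68 mm wide between side rails 4 mm thick that stand 6 mm above the floor, and runs 290 mm up to the tunnel housing (200 mm wide, 210 mm high).
- mouth (a point): Uphill end of the chute's mouth, on the middle of the floor, 40 mm uphill of the lower end; same axes. Along these 40 mm there are 32 mm high cheeks on both sides, yellow hold-down tabs over the lane (28.5 to 32.5 mm above the floor) and, at the lower end, 3 mm end stops. Tabs and stops reach in to 25 mm from the middle line: a 50 mm wide slot stays open above and a notch at the end.
- bar_stuck_c (a point): Centre of the stuck chocolate bar, 64 (its x) x 26 x 26 mm, 50 g, brown with cream cut ends. It lies across the lane against the end stops, its two ends caught below the hold-down tabs, so it can not be lifted; pushed at its middle through the notch it slides uphill, and once its centre is more than about 55 mm up from the lower end it is clear of the tabs. It stays where it is pushed to.
- tray: Aluminium cooling tray, 160 (its x) x 300 (y) x 3 mm thick, flat, fixed; origin under its centre.
- bar1_c (a point): Centre of chocolate bar 1, 64 (its x) x 26 x 26 mm, 50 g, brown with cream cut ends, on the cooling tray at the start; None if this bar is absent (two to four of bars 1 to 4 are present).
- bar2_c (a point): Centre of chocolate bar 2, 64 (its x) x 26 x 26 mm, 50 g, brown with cream cut ends, on the cooling tray at the start; None if this bar is absent (two to four of bars 1 to 4 are present).
- bar3_c (a point): Centre of chocolate bar 3, 64 (its x) x 26 x 26 mm, 50 g, brown with cream cut ends, on the cooling tray at the start; None if this bar is absent (two to four of bars 1 to 4 are present).
- bar4_c (a point): Centre of chocolate bar 4, 64 (its x) x 26 x 26 mm, 50 g, brown with cream cut ends, on the cooling tray at the start; None if this bar is absent (two to four of bars 1 to 4 are present).
- jar: Bystander, leave alone: amber glass jar, 64 mm across, 85 mm high; origin at its underside.
- knife: Bystander, leave alone: palette knife 280 mm long lying on the table; origin at its underside.
- bowl: Bystander, leave alone: white bowl, 84 mm across, 45 mm high; origin at its underside.
- giftbox: Bystander, leave alone: gift box 75 x 75 x 36 mm with gold ribbon; origin at its underside.
- mould: Bystander, leave alone: clear chocolate mould 150 x 100 x 24 mm; origin at its underside.
- tin: Bystander, leave alone: red tin 72 mm across, 100 mm high; origin at its underside.
- brush: Bystander, leave alone: pastry brush 170 mm long lying on the table; origin at its underside.

How it is judged:
By the outcome, as a careful person would: the job done as asked, in the order asked, and still so for the second after the job is handed in, with the robot touching nothing.
Of bar1, bar2, bar3, bar4 only 2 to 4 are there at a start; the rules pass over those that are not, and their reading is None.
At some moment in a run one of bar1, bar2, bar3, bar4 may be knocked a few centimetres aside while the robot is not near it.
It also fails if it takes over 210 s, if anything falls off the work surface, if the arm or the gripper's body presses on something with over 40 N, if the wrist force passes 120 N, or if a joint passes its speed limit or range.

## Working session

There is one attempt and no reset: what is moved stays moved. The work goes in short steps, Python scripts to look and compute and a tool call to move; the robot and the scene stay as the last step left them, time stands still between calls to the robot, and variables do not carry over. Pictures are saved under pics/ and viewed, at most 14 in all, crops included, and the job is handed in when it is done.

Besides the shell and the picture viewer there is one more tool, called after "Emit:" by a JSON object that holds its "fn" and its "kwargs", one argument or row to a line. apply_moves: Moves the arm, as the interface text tells. Its arguments: {"type":"object","properties":{"deltas":{"type":"array"},"grip_force":{"type":"number"}},"required":["deltas"]}

```bash
mkdir -p pics
python3 - <<'E'
from workcell import env,cams
import cv2
for n in("top","side"):
    cv2.imwrite(f"pics/{n}0.png",cams.grab_frame(n)); print(n,cams.get_calibration(n))
print(env.state())
E
```

```text
top {'mtx': array([[586.48113281,   0.        , 317.0428064 ],
       [  0.        , 586.48113281, 239.61038654],
       [  0.        ,   0.        ,   1.        ]]), 'eye': array([ 375.1498874 ,   52.03836709, 1392.03070337]), 'attitude': array([-176.41957893,    0.31734404,  -91.56553647])}
side {'mtx': array([[513.60008641,   0.        , 320.98609559],
       [  0.        , 513.60008641, 239.09826313],
       [  0.        ,   0.        ,   1.        ]]), 'eye': array([  18.85935415, -749.24548445, 1112.65166424]), 'attitude': array([-137.98612931,    0.54943018,  -30.50266023])}
{'time_s': 0.1, 'qpos': array([ 6.74935515e+01,  1.83505358e+01,  8.96985072e+01, -5.97255322e-04,
        7.20430283e+01, -1.14728295e+00]), 'qvel': array([-0.07872656, -0.12395156, -0.14745722, -0.08626816,  0.09670928,
       -0.09826618]), 'effort': array([ 6.85647374e-04, -4.13332129e+01, -2.32510078e+01,  7.28290225e-02,
        4.20763402e-02, -5.50633774e-05]), 'ee_pos': array([209.27088994, 535.09792584, 213.18486011]), 'ee_rot': array([-1.79907936e+02, -1.27574714e-03,  1.58641018e+02]), 'force': array([-0.08085336, -0.45893073, -0.06002276]), 'torque': array([ 0.03946446,  0.02958206, -0.00295534]), 'gripper_force': 0.0, 'gripper_width': 91.20878950702811}
```

View pics/top0.png

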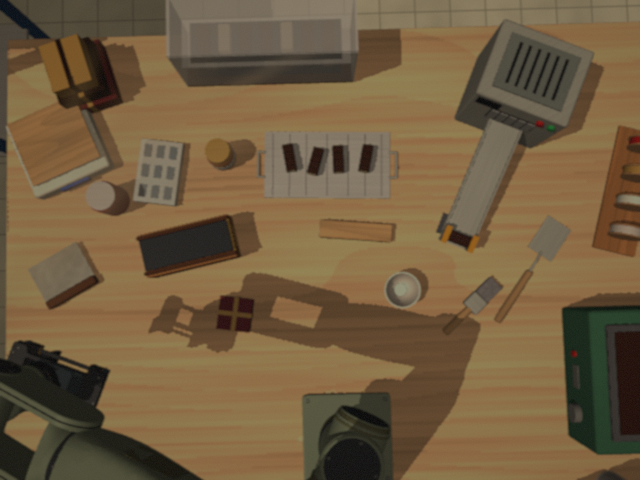

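View pics/side0.png

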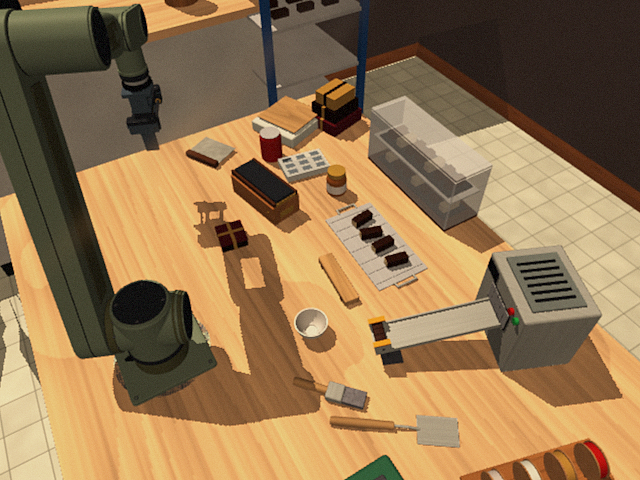

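The top view shows four bars on the tray at (291,157), (317,160), (339,158) and (367,158). The caddy is at (190,246) with its brass end to the right, the stand at (356,230) and the chute mouth at (460,238). I'll zoom in next.

```bash
cat > h.py <<'E'
import numpy as np,cv2
from scipy.spatial.transform import Rotation as Ro
from workcell import env,cams
def ray(n,u,v):
    c=cams.get_calibration(n);R=Ro.from_euler('xyz',c['attitude'],degrees=True).as_matrix()
    return c['eye'],R@np.linalg.inv(c['mtx'])@np.array([u,v,1.])
def pt(n,u,v,z):
    e,d=ray(n,u,v);return e+d*(z-e[2])/d[2]
def px(n,p):
    c=cams.get_calibration(n);R=Ro.from_euler('xyz',c['attitude'],degrees=True).as_matrix()
    q=c['mtx']@(R.T@(np.asarray(p,float)-c['eye']));return q[:2]/q[2]
E
python3 - <<'E'
from h import *
im=cv2.imread('pics/top0.png');s=cv2.imread('pics/side0.png')
def c(i,x,y,w,h,W,H):return cv2.resize(i[y:y+h,x:x+w],(W,H),interpolation=cv2.INTER_CUBIC)
a=np.hstack([c(im,130,205,120,80,400,300*8//9)[:266],c(im,310,210,96,64,400,266)])
b=np.hstack([c(im,430,190,96,64,400,266),c(im,255,120,150,100,400,266)])
cv2.imwrite('pics/z.png',np.vstack([a,b]))
cv2.imwrite('pics/zs.png',np.hstack([c(s,225,150,80,80,400,400),c(s,360,290,80,80,400,400)]))
E
```

```text
(no output)
```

View pics/z.png

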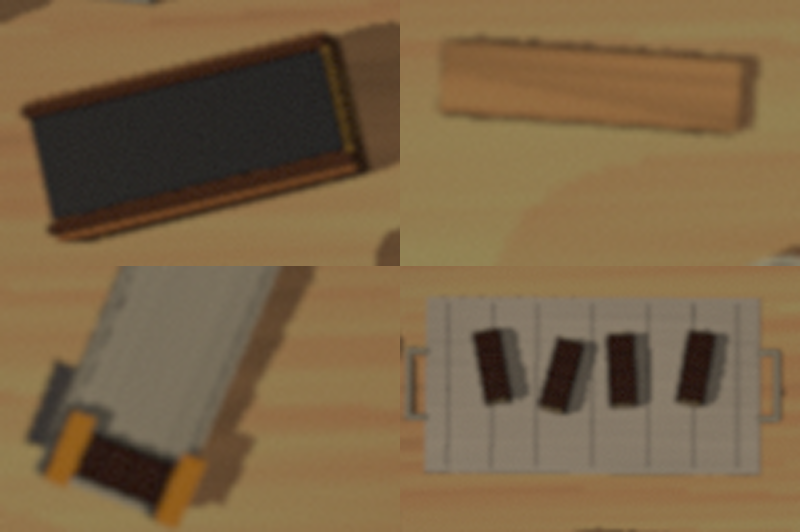

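View pics/zs.png

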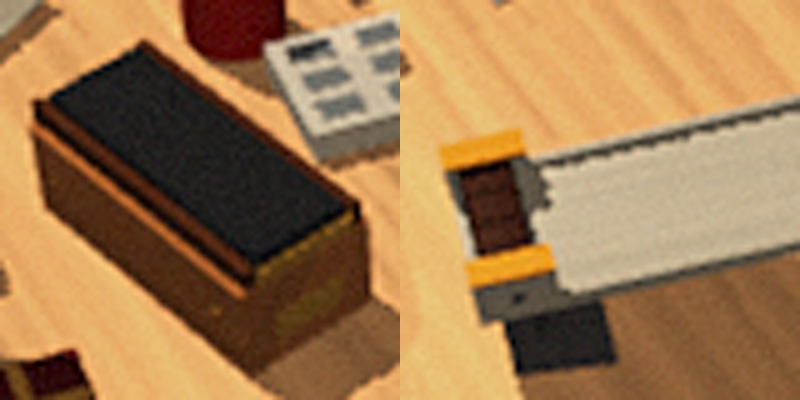

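Zoomed, the slate and caddy edges are clear, with the brass lip on the right. The bars and yellow tabs can be masked by colour. The stand's top corners in the crop are about (441,38), (745,60), (741,132) and (441,115).

```bash
cat >> h.py <<'E'
def rects(n,im,box,f,z,amin=40,k=4):
    x,y,w,h=box;c=cv2.resize(im[y:y+h,x:x+w],None,fx=k,fy=k,interpolation=cv2.INTER_CUBIC)
    m=f(cv2.cvtColor(c,cv2.COLOR_BGR2HSV)).astype(np.uint8)*255
    out=[]
    for q in cv2.findContours(m,cv2.RETR_EXTERNAL,cv2.CHAIN_APPROX_NONE)[0]:
        if cv2.contourArea(q)<amin*k*k: continue
        P=(q[:,0,:].astype(float)+.5)/k+[x-.5+0,y-.5]
        W=np.array([pt(n,u,v,z)[:2] for u,v in P],np.float32)
        r=cv2.minAreaRect(W);b=cv2.boxPoints(r)
        e=[b[1]-b[0],b[2]-b[1]];L=max(e,key=np.linalg.norm)
        out.append((np.round(r[0],1),np.round(sorted(r[1]),1),round(float(np.degrees(np.arctan2(L[1],L[0]))%180),1)))
    return out
E
python3 - <<'E'
from h import *
t=cv2.imread('pics/top0.png');s=cv2.imread('pics/side0.png')
dark=lambda H:(H[...,2]<70)&(H[...,1]<70)
brown=lambda H:(H[...,2]<75)&(H[...,1]>70)
yel=lambda H:(H[...,2]>120)&(H[...,1]>170)&(H[...,0]>10)&(H[...,0]<30)
for k,(x,y) in {'slate':(200,245),'bar':(291,157),'barshadow':(299,160),'tab':(445,226),'stuck':(460,238),'oak':(356,230)}.items():
    print(k,cv2.cvtColor(t[y:y+1,x:x+1],cv2.COLOR_BGR2HSV))
print('slate',rects('top',t,(130,205,120,80),dark,88,300),rects('side',s,(225,150,80,80),dark,88,300))
print('bars',*rects('top',t,(262,130,130,68),brown,29),sep='\n')
print('barside',*rects('side',s,(325,200,100,90),brown,29,20),sep='\n')
print('tabs',rects('top',t,(430,190,96,64),yel,85,10),rects('side',s,(360,290,80,80),yel,85,10))
print('stuck',rects('top',t,(440,225,40,28),brown,78,10))
print('stand',[np.round(pt('top',310+(a-400)/4.167,210+b/4.156,22)) for a,b in((441,38),(745,60),(741,132),(441,115))])
print('stand side',[np.round(pt('side',u,v,22)) for u,v in((331,254),(358,295),(350,299),(321,259))])
# obstacles heights
E
```

```text
slate [[[23 26 40]]]
bar [[[  8 152  37]]]
barshadow [[[18 54 85]]]
tab [[[17 90 82]]]
stuck [[[  9 201  38]]]
oak [[[ 15 146 138]]]
slate [(array([453.1, 349.9]), array([ 69.1, 196.4]), 102.3)] [(array([451.9, 345.8]), array([ 69.8, 203.2]), 101.9)]
bars
(array([647.1,  56.6]), array([24.7, 64.8]), 163.1)
(array([649.8,   3.1]), array([24.8, 63.9]), 1.2)
(array([650.4, -62.5]), array([25.1, 65. ]), 167.8)
(array([656. , 117.1]), array([24.1, 65.5]), 8.2)Traceback (most recent call last):
  File "<stdin>", line 10, in <module>
  File "h.py", line 19, in rects
    W=np.array([pt(n,u,v,z)[:2] for u,v in P],np.float32)
                ~~^^^^^^^^^
  File "h.py", line 8, in pt
    e,d=ray(n,u,v);return e+d*(z-e[2])/d[2]
        ~~~^^^^^^^
  File "h.py", line 5, in ray
    c=cams.get_calibration(n);R=Ro.from_euler('xyz',c['attitude'],degrees=True).as_matrix()
ValueError: time passes only in moves, steps and waits
```

```bash
sed -i 's/^from workcell import env,cams/from workcell import env,cams\nimport functools\ncal=functools.lru_cache(None)(lambda n:cams.get_calibration(n))/; s/c=cams.get_calibration(n);/c=cal(n);/' h.py
python3 - <<'E'
from h import *
t=cv2.imread('pics/top0.png');s=cv2.imread('pics/side0.png')
brown=lambda H:(H[...,2]<75)&(H[...,1]>70)
yel=lambda H:(H[...,2]>100)&(H[...,1]>190)&(H[...,0]>10)&(H[...,0]<30)
def go(*a):
    print(*a[1] if False else a)
print('barside',*rects('side',s,(345,200,75,75),brown,29,20),sep='\n')
print('tabs',*rects('top',t,(430,190,96,64),yel,85,10),*rects('side',s,(360,290,80,80),yel,85,10),sep='\n')
print('stuck',rects('top',t,(440,225,40,28),brown,78,10))
print('stand',[np.round(pt('top',310+(a-400)/4.167,210+b/4.156,22)) for a,b in((441,38),(745,60),(741,132),(441,115))])
print('stand side',[np.round(pt('side',u,v,22)) for u,v in((331,254),(358,295),(350,299),(321,259))])
print('lane far',[np.round(pt('top',u,v,105)) for u,v in((486,121),(521,133))])
E
```

```text
barside
(array([644.1, -73.4]), array([42.4, 70. ]), 166.8)
(array([644.8,  -7.4]), array([42.2, 72.9]), 0.5)
(array([640.9,  44.6]), array([48.6, 65. ]), 158.2)
(array([650.2, 105.7]), array([41. , 76.9]), 10.5)
tabs
(array([ 439., -289.]), array([12.6, 37.1]), 152.7)
(array([ 462.4, -232.6]), array([12.7, 36.2]), 154.1)
(array([ 437.3, -290.6]), array([16.3, 40. ]), 164.3)
(array([ 462. , -233.7]), array([14.4, 40.5]), 164.1)
stuck [(array([ 451.2, -262.5]), array([31. , 46.7]), 64.7)]
stand [array([509.,  49.,  22.]), array([ 492., -121.,   22.]), array([ 451., -117.,   22.]), array([465.,  51.,  22.])]
stand side [array([504.,  40.,  22.]), array([ 492., -116.,   22.]), array([ 467., -116.,   22.]), array([471.,  39.,  22.])]
lane far [array([ 710., -326.,  105.]), array([ 680., -402.,  105.])]
```

Emit:
{"fn": "apply_moves", "kwargs": {
  "deltas": [
    [-0.046, -0.012, 0, 0.14, -1],
    [-0.093, -0.024, 0, 0.28, -1],
    [-0.139, -0.036, 0, 0.42, -1],
    [-0.186, -0.048, 0, 0.56, -1],
    [-0.232, -0.06, 0, 0.7, -1]
  ],
  "grip_force": 30
}}

```text
time_s: 0.6
ee_pos: [404.8, 393.7, 213.6]
ee_rot: [-180.0, 0.0, 118.2]
force: [0.3, 0.4, -0.0]
gripper_width: 54.0
gripper_force: 0.0
```

```bash
cat >> h.py <<'E'
def to(x,y,z,yaw,p=None):
    """tool-frame shift (m) and roll (rad) from pose p (measured if None) to the target"""
    if p is None:
        s=env.state();p=[*s['ee_pos'],s['ee_rot'][2]]
    a=np.radians(p[3]);dx,dy=x-p[0],y-p[1]
    d=[dx*np.cos(a)+dy*np.sin(a),dx*np.sin(a)-dy*np.cos(a),p[2]-z]
    r=-((yaw-p[3]+180)%360-180)
    print(np.round(np.array(d)/1000,4),'roll',round(np.radians(r),4)); return [x,y,z,yaw]
E
python3 - <<'E'
from h import *
s=env.state();print(s['time_s'],s['ee_pos'],s['ee_rot'],s['gripper_width'])
p=to(449.4,362.7,140,102.1)
E
```

```text
0.6 [404.81223533 393.69644401 213.62541605] [-1.79970858e+02  3.62629440e-03  1.18214330e+02] 54.035573468930906
[-0.0484  0.0246  0.0736] roll 0.2812
```

Emit:
{"fn": "apply_moves", "kwargs": {
  "deltas": [
    [-0.024, 0.012, 0.037, 0.143, -1],
    [-0.0484, 0.0246, 0.0736, 0.286, -1],
    [-0.0484, 0.0246, 0.0736, 0.286, -1],
    [-0.0484, 0.0246, 0.0736, 0.286, -1],
    [-0.0484, 0.0246, 0.0736, 0.286, -1]
  ]
}}

```text
time_s: 1.1
ee_pos: [448.4, 365.5, 141.6]
ee_rot: [179.9, -0.1, 102.2]
force: [-0.5, 0.8, 0.4]
gripper_width: 14.0
gripper_force: 0.0
```

Emit:
{"fn": "apply_moves", "kwargs": {
  "deltas": [
    [0, 0, 0.02, 0, -1],
    [0, 0, 0.04, 0, -1],
    [0, 0, 0.044, 0, -1],
    [0, 0, 0.047, 0, -1],
    [0, 0, 0.048, 0, -1]
  ]
}}

```text
time_s: 1.6
ee_pos: [448.6, 365.3, 93.6]
ee_rot: [179.9, -0.1, 102.2]
force: [-0.6, -0.6, -0.7]
gripper_width: 0.7
gripper_force: 0.0
```

Emit:
{"fn": "apply_moves", "kwargs": {
  "deltas": [
    [0, 0, 0.003, 0, -1],
    [0, 0, 0.005, 0, -1],
    [0, 0, 0.006, 0, -1],
    [0, 0, 0.0065, 0, -1],
    [0, 0, 0.0065, 0, -1]
  ]
}}

```text
time_s: 2.1
ee_pos: [448.7, 364.8, 88.3]
ee_rot: [179.9, -0.1, 102.1]
force: [-2.7, -1.8, 10.9]
gripper_width: 0.3
gripper_force: 5.7
```

Emit:
{"fn": "apply_moves", "kwargs": {
  "deltas": [
    [-0.006, 0, 0, 0, -1],
    [-0.014, 0, 0, 0, -1],
    [-0.022, 0, 0, 0, -1],
    [-0.03, 0, 0, 0, -1],
    [-0.03, 0, 0, 0, -1]
  ]
}}

```text
time_s: 2.6
ee_pos: [456.6, 335.9, 88.3]
ee_rot: [179.7, -0.1, 102.1]
force: [-0.5, 0.1, 8.2]
gripper_width: 0.6
gripper_force: 4.3
```

```bash
cat > look.py <<'E'
from h import *
import sys
def look(tag):
    t=cams.grab_frame('top');s=cams.grab_frame('side')
    cv2.imwrite(f'pics/top_{tag}.png',t);cv2.imwrite(f'pics/side_{tag}.png',s);return t,s
def crop(i,x,y,w,h,W,H):return cv2.resize(i[y:y+h,x:x+w],(W,H),interpolation=cv2.INTER_CUBIC)
E
python3 - <<'E'
from look import *
t,s=look('a')
cv2.imwrite('pics/za.png',np.hstack([crop(t,130,195,140,140,400,400),crop(s,220,140,100,100,400,400)]))
E
```

```text
(no output)
```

View pics/za.png

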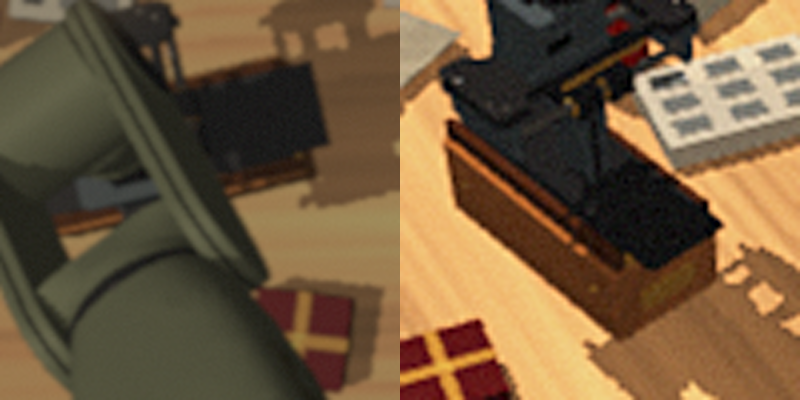

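The slate is following the finger and its front now covers the lip. I'll keep dragging.

Emit:
{"fn": "apply_moves", "kwargs": {
  "deltas": [
    [-0.008, 0, 0, 0, -1],
    [-0.018, 0, 0, 0, -1],
    [-0.028, 0, 0, 0, -1],
    [-0.036, 0, 0, 0, -1],
    [-0.04, 0, 0, 0, -1]
  ]
}}

```text
time_s: 3.2
ee_pos: [465.0, 297.5, 88.3]
ee_rot: [179.7, -0.2, 102.1]
force: [-0.3, 3.6, 7.0]
gripper_width: 0.4
gripper_force: 4.0
```

Emit:
{"fn": "apply_moves", "kwargs": {
  "deltas": [
    [-0.006, 0, 0, 0, -1],
    [-0.012, 0, 0, 0, -1],
    [-0.015, 0, 0, 0, -1],
    [-0.015, 0, 0, 0, -1],
    [-0.015, 0, 0, 0, -1]
  ]
}}

```text
time_s: 3.7
ee_pos: [468.2, 282.6, 88.3]
ee_rot: [179.7, -0.1, 102.1]
force: [-0.6, 0.5, 8.6]
gripper_width: 0.6
gripper_force: 4.4
```

Emit:
{"fn": "apply_moves", "kwargs": {
  "deltas": [
    [0, 0, -0.02, 0, -1],
    [0, 0, -0.05, 0, 1],
    [0.0, 0, -0.07, 0, 1],
    [0.0, 0, -0.07, 0, 1],
    [0, 0, -0.07, 0, 1]
  ]
}}

```text
time_s: 4.2
ee_pos: [466.2, 281.2, 155.8]
ee_rot: [180.0, -0.0, 102.1]
force: [0.4, -0.7, -1.1]
gripper_width: 29.3
gripper_force: 0.0
```

Run:
```python
from look import *
t,s=look('b')
cv2.imwrite('pics/zb.png',np.hstack([crop(t,130,195,140,140,400,400),crop(s,220,140,100,100,400,400)]))
```

```text
(no output)
```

View pics/zb.png

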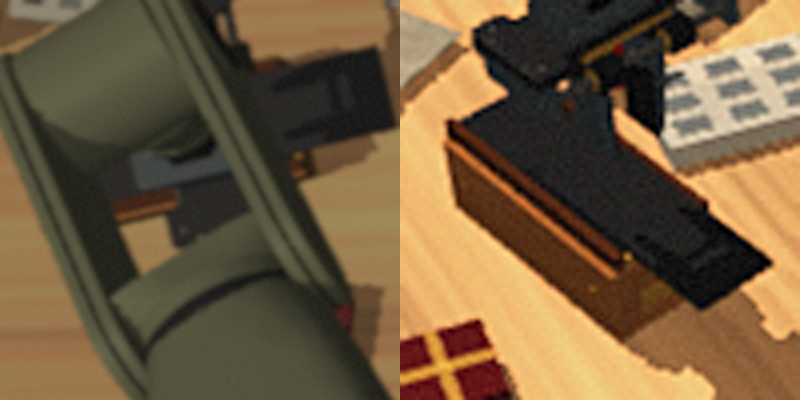

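The slate now overhangs well. Its front corners are at (375,48) and (393,127) in the top crop.

Run:
```python
from h import *
a=np.array([-.2096,.9778]);c=np.array([452.5,348])
for n,u,v,z in (('top',264.4,225.6,88),('side',303.3,211.5,88),('top',234.7,236,86),('top',264.4-.0,225.6,85)):
    p=pt(n,u,v,z)[:2];print(n,p.round(1),'along',round((p-c)@a,1),'lat',round((p-c)@[a[1],-a[0]],1))
```

```text
top [491.5 173.6] along -178.7 lat 1.6
side [489.4 167.2] along -184.6 lat -1.9
top [470.2 240.7] along -108.6 lat -5.2
top [491.8 173.9] along -178.4 lat 1.9
```

Run:
```python
from h import *
p=to(480.2,218.9,120,102.1);to(480.2,218.9,68,102.1,p)
```

```text
[-0.0636  0.0014  0.0346] roll 0.0008
[0.    0.    0.052] roll -0.0
```

Emit:
{"fn": "apply_moves", "kwargs": {
  "deltas": [
    [-0.03, 0.0014, 0, 0, 1],
    [-0.0636, 0.0014, 0, 0, 1],
    [-0.0636, 0.0014, 0.015, 0, 1],
    [-0.0636, 0.0014, 0.015, 0, 1],
    [-0.0636, 0.0014, 0.015, 0, 1]
  ]
}}

```text
time_s: 4.8
ee_pos: [480.5, 219.3, 139.9]
ee_rot: [-179.9, 0.0, 102.1]
force: [0.2, -0.4, -0.1]
gripper_width: 77.8
gripper_force: 0.0
```

Emit:
{"fn": "apply_moves", "kwargs": {
  "deltas": [
    [0, 0, 0, 0, 1],
    [0, 0, 0, 0, 1],
    [0, 0, 0, 0, 1],
    [0, 0, 0, 0, 1],
    [0, 0, 0, 0, 1]
  ]
}}

```text
time_s: 5.3
ee_pos: [481.0, 219.5, 141.0]
ee_rot: [180.0, -0.0, 102.2]
force: [-0.3, -0.2, -0.1]
gripper_width: 91.0
gripper_force: 0.0
```

Run:
```python
from h import *
s=env.state();print(s['ee_pos'],s['ee_rot'],s['gripper_width'])
to(480.2,218.9,68,102.1)
```

```text
[481.01960358 219.53821043 141.00366655] [ 1.79982358e+02 -7.33102769e-03  1.02159414e+02] 91.04010208387167
[-0.0005 -0.0009  0.073 ] roll 0.001
```

Emit:
{"fn": "apply_moves", "kwargs": {
  "deltas": [
    [0, -0.001, 0.03, 0, 1],
    [0, -0.001, 0.055, 0, 1],
    [0, -0.001, 0.073, 0, 1],
    [0, -0.001, 0.073, 0, 1],
    [0, -0.001, 0.073, 0, 1]
  ]
}}

```text
time_s: 5.8
ee_pos: [480.3, 219.3, 68.1]
ee_rot: [180.0, -0.0, 102.1]
force: [-0.5, -0.1, 0.4]
gripper_width: 91.0
gripper_force: 0.0
```

Emit:
{"fn": "apply_moves", "kwargs": {
  "deltas": [
    [0, 0, 0, 0, 0.6],
    [0, 0, 0, 0, 0.4],
    [0, 0, 0, 0, 0.3],
    [0, 0, 0, 0, 0.2],
    [0, 0, 0, 0, 0.2]
  ],
  "grip_force": 45
}}

```text
time_s: 6.3
ee_pos: [480.7, 219.4, 68.6]
ee_rot: [179.9, -0.0, 102.1]
force: [1.2, -0.5, 1.5]
gripper_width: 67.5
gripper_force: 44.8
```

Emit:
{"fn": "apply_moves", "kwargs": {
  "deltas": [
    [0, 0, 0, 0, 0],
    [0, 0, 0, 0, 0],
    [0, 0, 0, 0, 0],
    [0, 0, 0, 0, 0],
    [0, 0, 0, 0, 0]
  ]
}}

```text
time_s: 6.8
ee_pos: [480.7, 219.4, 68.4]
ee_rot: [179.9, -0.0, 102.1]
force: [1.6, -0.3, 5.9]
gripper_width: 67.3
gripper_force: 44.8
```

Emit:
{"fn": "apply_moves", "kwargs": {
  "deltas": [
    [0, 0, -0.005, 0, 0],
    [0, 0, -0.012, 0, 0],
    [0, 0, -0.024, 0, 0],
    [0, 0, -0.036, 0, 0],
    [0, 0, -0.05, 0, 0]
  ]
}}

```text
time_s: 7.3
ee_pos: [479.6, 219.0, 118.7]
ee_rot: [-179.9, 0.0, 102.2]
force: [0.2, 0.8, -2.7]
gripper_width: 67.6
gripper_force: 44.8
```

Emit:
{"fn": "apply_moves", "kwargs": {
  "deltas": [
    [-0.01, 0, -0.02, 0, 0],
    [-0.03, 0, -0.04, 0, 0],
    [-0.05, 0, -0.05, 0, 0],
    [-0.05, 0, -0.05, 0, 0],
    [-0.05, 0, -0.05, 0, 0]
  ]
}}

```text
time_s: 7.8
ee_pos: [490.3, 170.3, 168.4]
ee_rot: [180.0, -0.0, 102.1]
force: [-0.1, -0.5, -2.8]
gripper_width: 67.4
gripper_force: 44.8
```

Run:
```python
from look import *
t,s=look('c')
cv2.imwrite('pics/zc.png',np.hstack([crop(t,130,180,160,160,400,400),crop(s,200,100,160,160,400,400)]))
S=cv2.imread('pics/top0.png')
cv2.imwrite('pics/zd.png',np.hstack([crop(t,312,214,92,34,800,296)]))
# stand edges: side view of start & top view
g=cv2.imread('pics/top0.png')
gr=crop(g,312,214,92,34,920,340)
sd=crop(cv2.imread('pics/side0.png'),312,245,55,66,275,330)
cv2.imwrite('pics/ze.png',np.hstack([cv2.resize(gr,(500,330)),sd]))
```

```text
(no output)
```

View pics/zc.png

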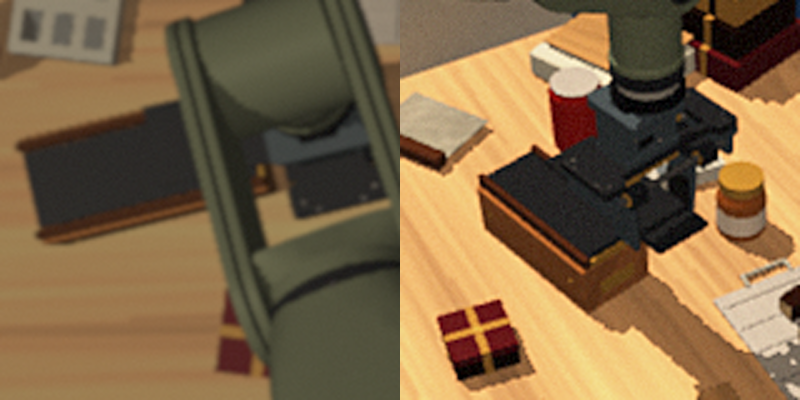

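View pics/ze.png

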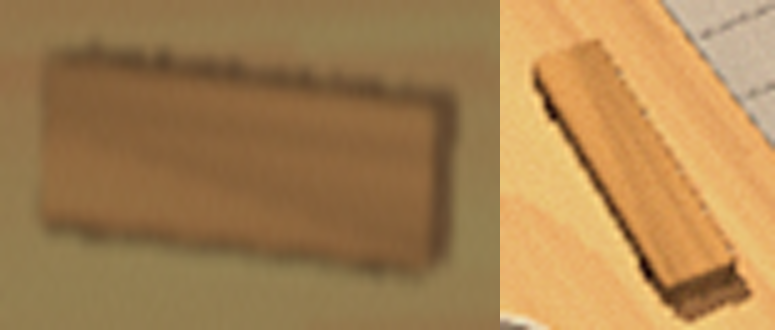

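The slate is held clear of the caddy with the spares left in place. The stand's top-face corners are readable in both views: the top crop gives (42,58), (435,97), (430,263) and (42,225).

Run:
```python
from h import *
T=[(319.7,220),(392,224),(391.1,241.1),(319.7,237.2)]
S=[(332,253),(359.2,297.4),(346.4,302.6),(319.6,258)]
for n,C in(('top',T),('side',S)):
    W=np.array([pt(n,u-.4,v-.4,22)[:2] for u,v in C]);r=cv2.minAreaRect(W.astype(np.float32))
    d1=W[0]-W[1];d2=W[3]-W[2]
    print(n,W.round(1).tolist(),'c',W.mean(0).round(1),[np.hypot(*(W[i]-W[(i+1)%4])).round(1) for i in range(4)],[np.degrees(np.arctan2(d[1],d[0])).round(1) for d in(d1,d2)])
```

```text
top [[507.9, 50.7], [493.8, -118.4], [453.7, -114.8], [467.5, 51.8]] c [480.7 -32.7] [np.float64(169.7), np.float64(40.2), np.float64(167.2), np.float64(40.4)] [np.float64(85.2), np.float64(85.3)]
side [[508.2, 43.7], [490.1, -121.9], [452.8, -118.7], [469.3, 45.8]] c [480.1 -37.8] [np.float64(166.6), np.float64(37.4), np.float64(165.3), np.float64(38.9)] [np.float64(83.7), np.float64(84.3)]
```

Run:
```python
from h import *
p=to(481,0,120,93); p=to(476,-85,50,84.9,p)
```

```text
[-0.165  -0.0446  0.0475] roll 0.1599
[-0.0846 -0.0094  0.07  ] roll 0.1414
```

Emit:
{"fn": "apply_moves", "kwargs": {
  "deltas": [
    [-0.03, -0.008, 0.008, 0.03, 0],
    [-0.075, -0.02, 0.02, 0.07, 0],
    [-0.12, -0.032, 0.034, 0.12, 0],
    [-0.15, -0.041, 0.044, 0.15, 0],
    [-0.165, -0.0446, 0.0475, 0.16, 0]
  ]
}}

```text
time_s: 8.4
ee_pos: [479.9, -2.0, 118.7]
ee_rot: [-179.8, 0.0, 92.9]
force: [-0.4, 0.3, -1.9]
gripper_width: 67.6
gripper_force: 44.8
```

Emit:
{"fn": "apply_moves", "kwargs": {
  "deltas": [
    [-0.02, -0.002, 0.016, 0.035, 0],
    [-0.045, -0.005, 0.036, 0.075, 0],
    [-0.07, -0.0075, 0.056, 0.115, 0],
    [-0.0846, -0.0094, 0.07, 0.1414, 0],
    [-0.0846, -0.0094, 0.07, 0.1414, 0]
  ]
}}

```text
time_s: 8.9
ee_pos: [474.9, -85.7, 48.1]
ee_rot: [-179.7, -0.0, 84.8]
force: [-0.9, 0.0, -2.3]
gripper_width: 67.4
gripper_force: 44.8
```

Emit:
{"fn": "apply_moves", "kwargs": {
  "deltas": [
    [0, 0, 0.01, 0, 0],
    [0, 0, 0.02, 0, 0],
    [0, 0, 0.03, 0, 0],
    [0, 0, 0.03, 0, 0],
    [0, 0, 0.03, 0, 0]
  ]
}}

```text
time_s: 9.4
ee_pos: [476.6, -84.9, 20.1]
ee_rot: [-180.0, -0.0, 84.9]
force: [1.2, 0.1, -2.2]
gripper_width: 67.8
gripper_force: 44.8
```

Run:
```python
from look import *
t,s=look('d')
to(476,-85,9,84.9)
cv2.imwrite('pics/zg.png',np.hstack([crop(t,290,190,120,120,400,400),crop(s,290,220,100,100,400,400)]))
```

```text
[ 0.0001 -0.0011  0.0116] roll -0.0001
```

View pics/zg.png

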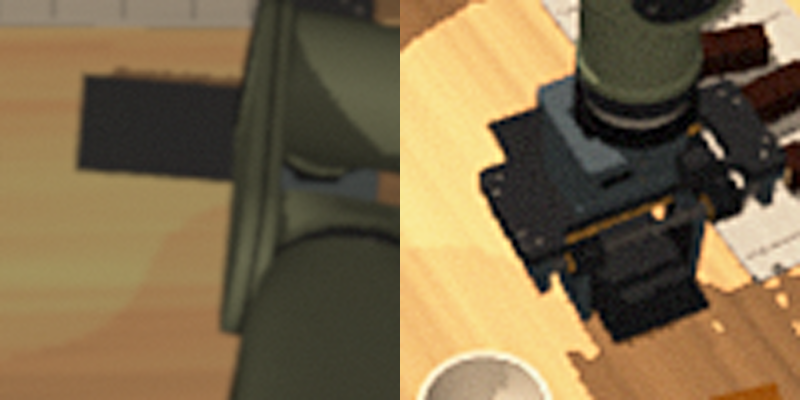

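The slate is held over the stand. Its left end is at (81,121) in the top crop and its right end at (662,320) in the side crop.

Run:
```python
from h import *
a=np.array([np.cos(np.radians(84.9)),np.sin(np.radians(84.9))]);n=np.array([a[1],-a[0]])
p=pt('top',313.9,225.9,39)[:2];c=np.array([480.7,-32.7]);print('top end',p,'along',(p-c)@a,'lat',(p-c)@n)
p=pt('side',355.1,299.6,39)[:2];c=np.array([480.1,-37.8]);print('side end',p,'along',(p-c)@a,'lat',(p-c)@n)
```

```text
top end [491.97714671  63.62084922] along 96.94199530304698 lat 2.670127059410039
side end [ 470.21072462 -133.63982044] along -96.33949704007382 lat -1.3305109376455642
```

Emit:
{"fn": "apply_moves", "kwargs": {
  "deltas": [
    [0, -0.0008, 0.003, 0, 0],
    [0, -0.0008, 0.006, 0, 0],
    [0, -0.0008, 0.008, 0, 0],
    [0, -0.0008, 0.0095, 0, 0],
    [0, -0.0008, 0.0095, 0, 0]
  ]
}}

```text
time_s: 10.0
ee_pos: [475.7, -85.3, 10.6]
ee_rot: [-180.0, -0.0, 84.9]
force: [-0.1, 0.4, -3.3]
gripper_width: 67.4
gripper_force: 44.8
```

Emit:
{"fn": "apply_moves", "kwargs": {
  "deltas": [
    [0, 0, 0.001, 0, 0],
    [0, 0, 0.002, 0, 0],
    [0, 0, 0.002, 0, 0],
    [0, 0, 0.002, 0, 0],
    [0, 0, 0.002, 0, 0]
  ]
}}

```text
time_s: 10.5
ee_pos: [476.0, -85.3, 8.9]
ee_rot: [180.0, -0.0, 84.9]
force: [0.6, -0.8, -1.3]
gripper_width: 67.5
gripper_force: 44.8
```

Emit:
{"fn": "apply_moves", "kwargs": {
  "deltas": [
    [0, 0, 0.001, 0, 0],
    [0, 0, 0.0015, 0, 0],
    [0, 0, 0.0015, 0, 0],
    [0, 0, 0.0015, 0, 0],
    [0, 0, 0.0015, 0, 0]
  ]
}}

```text
time_s: 11.0
ee_pos: [476.1, -85.3, 8.7]
ee_rot: [179.9, 0.0, 84.9]
force: [-3.8, -0.0, 11.3]
gripper_width: 67.4
gripper_force: 44.8
```

Emit:
{"fn": "apply_moves", "kwargs": {
  "deltas": [
    [0, 0, 0, 0, 0.55],
    [0, 0, 0, 0, 0.6],
    [0, 0, 0, 0, 0.8],
    [0, 0, 0, 0, 1],
    [0, 0, 0, 0, 1]
  ]
}}

```text
time_s: 11.5
ee_pos: [475.9, -85.2, 7.2]
ee_rot: [-180.0, -0.0, 84.9]
force: [-0.9, 0.4, -0.2]
gripper_width: 90.8
gripper_force: 0.0
```

Emit:
{"fn": "apply_moves", "kwargs": {
  "deltas": [
    [0, 0, 0, 0, 1],
    [0, 0, -0.02, 0, 1],
    [0, 0, -0.06, 0, 1],
    [0, 0, -0.1, 0, 1],
    [0, 0, -0.14, 0, 1]
  ]
}}

```text
time_s: 12.0
ee_pos: [475.5, -85.2, 148.7]
ee_rot: [-180.0, -0.0, 84.9]
force: [0.5, 0.7, -1.5]
gripper_width: 91.6
gripper_force: 0.0
```

Run:
```python
from h import *
p=to(430,-190,190,60)
```

```text
[-0.1084 -0.036  -0.0413] roll 0.4341
```

Run:
```python
from h import *
p=to(411,-244.5,150,157.2)
p=to(411,-244.5,57,157.2,p)
u=np.array([np.cos(np.radians(-22.8)),np.sin(np.radians(-22.8))]);e=np.array([438.7,-256.2])
print(e-28*u,e+45*u, px('top',[*(e+12.95*u),78]), px('top',[*(e-28*u),57]))
```

```text
[-0.1644 -0.05   -0.0013] roll -1.2623
[0.    0.    0.093] roll -0.0
[ 412.88783176 -245.34956358] [ 480.18384182 -273.63820139] [459.02793848 238.76178303] [450.57052905 256.10550163]
```

Emit:
{"fn": "apply_moves", "kwargs": {
  "deltas": [
    [-0.033, -0.01, 0, -0.14, -1],
    [-0.066, -0.02, 0, -0.28, -1],
    [-0.1, -0.03, 0, -0.42, -1],
    [-0.133, -0.04, 0, -0.56, -1],
    [-0.1644, -0.05, -0.001, -0.7, -1]
  ],
  "grip_force": 30
}}

```text
time_s: 12.5
ee_pos: [410.6, -245.7, 148.2]
ee_rot: [-180.0, -0.0, 125.3]
force: [0.0, 0.5, -0.5]
gripper_width: 54.4
gripper_force: 0.0
```

Emit:
{"fn": "apply_moves", "kwargs": {
  "deltas": [
    [0, 0, 0, -0.14, -1],
    [0, 0, 0, -0.28, -1],
    [0, 0, 0, -0.42, -1],
    [0, 0, 0, -0.5623, -1],
    [0, 0, 0, -0.5623, -1]
  ]
}}

```text
time_s: 13.0
ee_pos: [411.3, -244.5, 148.2]
ee_rot: [180.0, -0.0, 157.2]
force: [0.2, -0.4, 0.8]
gripper_width: 14.2
gripper_force: 0.0
```

Run:
```python
from look import *
p=to(411,-244.5,57,157.2);print(env.state()['gripper_width'])
t,s=look('e')
brown=lambda H:(H[...,2]<75)&(H[...,1]>70)
dark=lambda H:(H[...,2]<70)&(H[...,1]<70)
print('bars',*rects('top',t,(262,130,130,68),brown,29),sep='\n')
print('slate',rects('top',t,(290,190,120,70),dark,28,300))
print('slateside',rects('side',s,(290,220,100,90),dark,28,300))
cv2.imwrite('pics/zf.png',np.hstack([crop(t,290,190,120,120,400,400),crop(s,290,210,130,130,400,400)]))
```

```text
[ 0.0003 -0.0001  0.0912] roll -0.0004
14.22207957734907
bars
(array([647.2,  56.3]), array([24.5, 64.5]), 162.2)
(array([650.1,   3.1]), array([24.2, 63.2]), 0.6)
(array([650.3, -62.3]), array([24.7, 64.3]), 168.2)
(array([656. , 117.1]), array([23.6, 64.8]), 8.9)
slate [(array([480.4, -34.8]), array([ 64.2, 194.5]), 83.7)]
slateside [(array([530.7, -66.7]), array([176.7, 245.8]), 83.5), (array([638.6,  38.6]), array([101.6, 102. ]), 144.4)]
```

View pics/zf.png

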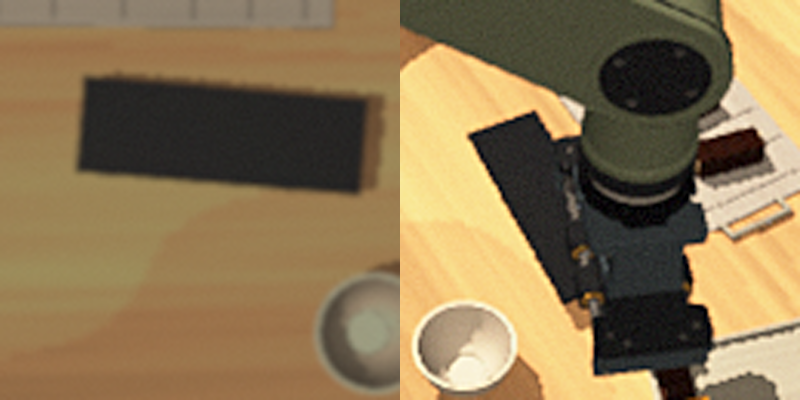

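The slate lies flat on the stand, within about 2 mm and 1° of it. Next I'll push the stuck bar up the chute.

Emit:
{"fn": "apply_moves", "kwargs": {
  "deltas": [
    [0, 0, 0.03, 0, -1],
    [0, 0, 0.06, 0, -1],
    [0, 0, 0.085, 0, -1],
    [0, 0, 0.0905, 0, -1],
    [0, 0, 0.0905, 0, -1]
  ]
}}

```text
time_s: 13.6
ee_pos: [411.1, -244.3, 57.4]
ee_rot: [180.0, -0.1, 157.1]
force: [0.9, 0.0, -0.2]
gripper_width: 0.5
gripper_force: 0.0
```

Emit:
{"fn": "apply_moves", "kwargs": {
  "deltas": [
    [-0.005, 0, -0.001, 0, -1],
    [-0.009, 0, -0.002, 0, -1],
    [-0.014, 0, -0.003, 0, -1],
    [-0.02, 0, -0.0042, 0, -1],
    [-0.02, 0, -0.0042, 0, -1]
  ]
}}

```text
time_s: 14.1
ee_pos: [431.2, -253.0, 62.6]
ee_rot: [-180.0, 0.1, 157.2]
force: [-0.5, 0.0, -0.1]
gripper_width: 0.3
gripper_force: 0.0
```

Emit:
{"fn": "apply_moves", "kwargs": {
  "deltas": [
    [-0.005, 0, 0.001, 0, -1],
    [-0.01, 0, 0, 0, -1],
    [-0.016, 0, -0.0015, 0, -1],
    [-0.022, 0, -0.0028, 0, -1],
    [-0.027, 0, -0.0038, 0, -1]
  ]
}}

```text
time_s: 14.6
ee_pos: [455.5, -263.1, 65.9]
ee_rot: [180.0, 0.0, 157.2]
force: [-1.0, 0.8, 0.5]
gripper_width: 0.5
gripper_force: 0.3
```

Emit:
{"fn": "apply_moves", "kwargs": {
  "deltas": [
    [-0.006, 0, -0.0013, 0, -1],
    [-0.012, 0, -0.0026, 0, -1],
    [-0.018, 0, -0.0038, 0, -1],
    [-0.023, 0, -0.0049, 0, -1],
    [-0.026, 0, -0.0055, 0, -1]
  ]
}}

```text
time_s: 15.1
ee_pos: [479.3, -273.1, 71.4]
ee_rot: [180.0, 0.0, 157.2]
force: [-1.2, 0.2, -0.2]
gripper_width: 0.5
gripper_force: 0.3
```

Emit:
{"fn": "apply_moves", "kwargs": {
  "deltas": [
    [0, 0, 0, 0, -1],
    [0.01, 0, 0.001, 0, -1],
    [0.02, 0, 0.001, 0, -1],
    [0.035, 0, 0, 0, -1],
    [0.06, 0, -0.01, 0, -1]
  ]
}}

```text
time_s: 15.6
ee_pos: [422.0, -248.9, 80.5]
ee_rot: [180.0, -0.1, 157.2]
force: [-0.3, 0.3, 0.0]
gripper_width: 0.5
gripper_force: 0.0
```

Emit:
{"fn": "apply_moves", "kwargs": {
  "deltas": [
    [0.01, 0, -0.03, 0, -1],
    [0.04, 0, -0.07, 0, -1],
    [0.06, 0, -0.1, 0, -1],
    [0.06, 0, -0.1, 0, 1],
    [0.06, 0, -0.1, 0, 1]
  ]
}}

```text
time_s: 16.1
ee_pos: [367.4, -226.1, 181.7]
ee_rot: [-180.0, 0.1, 157.2]
force: [0.3, 0.7, 0.0]
gripper_width: 13.5
gripper_force: 0.0
```

Run:
```python
from look import *
t,s=look('f')
brown=lambda H:(H[...,2]<75)&(H[...,1]>70)
print(rects('top',t,(440,180,70,66),brown,50+17+25,60),rects('side',s,(370,290,100,70),brown,92,60))
cv2.imwrite('pics/zh.png',np.hstack([crop(t,420,180,100,100,400,400),crop(s,360,270,100,100,400,400)]))
```

```text
[(array([ 507. , -283.8]), array([25.9, 66.2]), 67.8)] [(array([ 503.1, -291.9]), array([27.9, 73.4]), 67.9)]
```

View pics/zh.png

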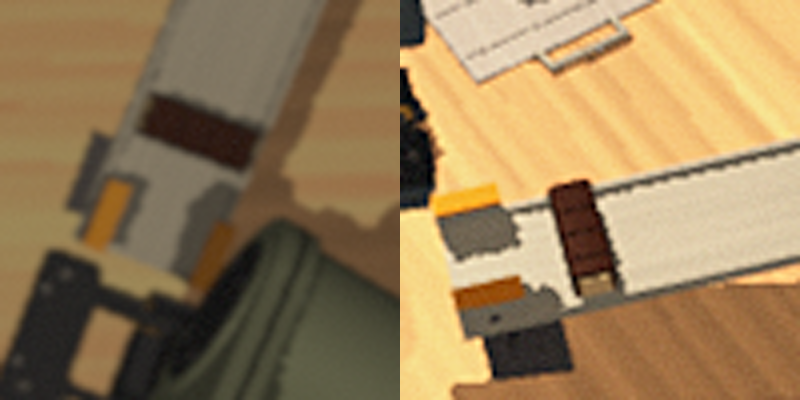

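The bar is clear of the tabs, at about (200,130) in the top crop, which is world (508,-285). I'll grip it by its ends.

Run:
```python
from h import *
p=to(508,-285.3,130,157.5);q=to(508,-285.3,78.5,157.5,p);q=[508,-285.3,140,157.5];q=to(472.6,-111.6,140,84.2,q)
```

```text
[-0.1525 -0.0003  0.0503] roll -0.0053
[0.     0.     0.0515] roll -0.0
[0.0992 0.1469 0.    ] roll 1.2793
```

Emit:
{"fn": "apply_moves", "kwargs": {
  "deltas": [
    [-0.04, 0, 0, -0.005, 1],
    [-0.08, 0, 0, -0.005, 1],
    [-0.12, 0, 0.01, -0.005, 1],
    [-0.152, 0, 0.03, -0.005, 1],
    [-0.1525, 0, 0.05, -0.005, 1]
  ]
}}

```text
time_s: 16.7
ee_pos: [512.4, -286.8, 128.2]
ee_rot: [180.0, 0.0, 157.5]
force: [-0.9, 0.6, -1.6]
gripper_width: 61.7
gripper_force: 0.0
```

Emit:
{"fn": "apply_moves", "kwargs": {
  "deltas": [
    [0, 0, 0, 0, 1],
    [0, 0, 0, 0, 1],
    [0, 0, 0, 0, 1],
    [0, 0, 0.01, 0, 1],
    [0, 0, 0.01, 0, 1]
  ]
}}

```text
time_s: 17.2
ee_pos: [507.9, -285.0, 120.8]
ee_rot: [180.0, -0.1, 157.5]
force: [-0.3, -0.1, 0.2]
gripper_width: 91.2
gripper_force: 0.0
```

Run:
```python
from h import *
p=to(508,-285.3,78.5,157.5)
```

```text
[-0.0002 -0.0002  0.0423] roll -0.0003
```

Emit:
{"fn": "apply_moves", "kwargs": {
  "deltas": [
    [0, 0, 0.02, 0, 1],
    [0, 0, 0.035, 0, 1],
    [0, 0, 0.0415, 0, 1],
    [0, 0, 0.0415, 0, 1],
    [0, 0, 0.0415, 0, 1]
  ]
}}

```text
time_s: 17.7
ee_pos: [509.0, -285.7, 80.5]
ee_rot: [-180.0, 0.1, 157.5]
force: [0.2, 0.8, 0.7]
gripper_width: 91.3
gripper_force: 0.0
```

Emit:
{"fn": "apply_moves", "kwargs": {
  "deltas": [
    [0, 0, 0, 0, 0.6],
    [0, 0, 0, 0, 0.4],
    [0, 0, 0, 0, 0.2],
    [0, 0, 0, 0, 0.1],
    [0, 0, 0, 0, 0.1]
  ],
  "grip_force": 20
}}

```text
time_s: 18.2
ee_pos: [508.8, -285.5, 80.1]
ee_rot: [180.0, 0.0, 157.5]
force: [0.1, 0.6, 1.3]
gripper_width: 63.9
gripper_force: 20.0
```

Emit:
{"fn": "apply_moves", "kwargs": {
  "deltas": [
    [0, 0, 0, 0, 0.1],
    [0, 0, -0.01, 0, 0.1],
    [0, 0, -0.025, 0, 0.1],
    [0, 0, -0.045, 0, 0.1],
    [0, 0, -0.06, 0, 0.1]
  ]
}}

```text
time_s: 18.7
ee_pos: [508.9, -285.6, 141.4]
ee_rot: [-180.0, 0.1, 157.5]
force: [0.6, 0.4, -0.0]
gripper_width: 63.7
gripper_force: 20.0
```

Emit:
{"fn": "apply_moves", "kwargs": {
  "deltas": [
    [0.02, 0.029, 0, 0.14, 0.1],
    [0.04, 0.059, 0, 0.28, 0.1],
    [0.06, 0.088, 0, 0.42, 0.1],
    [0.08, 0.118, 0, 0.56, 0.1],
    [0.0992, 0.1469, 0, 0.7, 0.1]
  ]
}}

```text
time_s: 19.2
ee_pos: [472.8, -110.5, 140.4]
ee_rot: [180.0, 0.0, 117.0]
force: [0.7, 0.2, -0.9]
gripper_width: 63.9
gripper_force: 20.0
```

Emit:
{"fn": "apply_moves", "kwargs": {
  "deltas": [
    [0, 0, 0.01, 0.14, 0.1],
    [0, 0, 0.02, 0.28, 0.1],
    [0, 0, 0.03, 0.42, 0.1],
    [0, 0, 0.05, 0.5793, 0.1],
    [0, 0, 0.07, 0.5793, 0.1]
  ]
}}

```text
time_s: 19.7
ee_pos: [473.8, -111.8, 70.0]
ee_rot: [179.9, 0.0, 84.0]
force: [0.4, 0.3, -1.1]
gripper_width: 63.6
gripper_force: 20.0
```

Run:
```python
from h import *
p=to(472.6,-111.6,42,84.2)
s=env.state();print(s['ee_pos'],s['gripper_width'])
```

```text
[ 0.0001 -0.0012  0.028 ] roll -0.0027
[ 473.78583831 -111.80911209   70.03029033] 63.61606923960974
```

Emit:
{"fn": "apply_moves", "kwargs": {
  "deltas": [
    [0, -0.001, 0.01, -0.003, 0.1],
    [0, -0.001, 0.02, -0.003, 0.1],
    [0, -0.001, 0.024, -0.003, 0.1],
    [0, -0.001, 0.026, -0.003, 0.1],
    [0, -0.001, 0.0275, -0.003, 0.1]
  ]
}}

```text
time_s: 20.2
ee_pos: [472.5, -111.8, 43.6]
ee_rot: [180.0, 0.0, 84.4]
force: [-4.2, 0.5, 16.2]
gripper_width: 63.8
gripper_force: 20.0
```

Emit:
{"fn": "apply_moves", "kwargs": {
  "deltas": [
    [0, 0, 0.0005, 0, 0.1],
    [0, 0, 0.0005, 0, 0.1],
    [0, 0, 0.0005, 0, 0.6],
    [0, 0, 0.0005, 0, 0.9],
    [0, 0, 0.0005, 0, 0.9]
  ]
}}

```text
time_s: 20.7
ee_pos: [472.6, -111.7, 42.0]
ee_rot: [180.0, 0.0, 84.4]
force: [0.2, -1.1, -0.3]
gripper_width: 84.8
gripper_force: 0.0
```

Emit:
{"fn": "apply_moves", "kwargs": {
  "deltas": [
    [0, 0, 0, 0, 0.9],
    [0, 0, -0.02, 0, 0.9],
    [0, 0, -0.05, 0, 0.9],
    [0, 0, -0.08, 0, 0.9],
    [0, 0, -0.11, 0, 0.9]
  ]
}}

```text
time_s: 21.2
ee_pos: [472.1, -111.6, 152.8]
ee_rot: [-180.0, -0.0, 84.4]
force: [0.8, 0.2, -0.4]
gripper_width: 86.6
gripper_force: 0.0
```

Run:
```python
from look import *
t,s=look('g')
brown=lambda H:(H[...,2]<75)&(H[...,1]>70)
print('bars',*rects('top',t,(262,130,130,68),brown,29),sep='\n')
print('bars side',*rects('side',s,(345,200,75,75),brown,29,20),sep='\n')
print('on slate',rects('top',t,(300,200,110,60),brown,54,40),rects('side',s,(300,230,80,90),brown,54,40))
# expectation
to(650,-65.5,120,78)
```

```text
bars
(array([647.3,  56.2]), array([24.7, 64.1]), 162.7)
(array([649.8,   2.9]), array([24.5, 63.7]), 0.8)
(array([650.3, -62.4]), array([24.7, 64.3]), 168.4)
(array([655.9, 117. ]), array([23.7, 64.8]), 9.1)
bars side
(array([643.8, -73.1]), array([41. , 68.6]), 168.1)
(array([587.2,  39.2]), array([10.5, 75.5]), 171.6)
(array([651.1, -12.2]), array([45.3, 57.9]), 61.5)
(array([654.7, 105.3]), array([ 69. , 101.3]), 177.2)
(array([697.2, 158.4]), array([24.4, 26.5]), 155.3)
(array([659.3, 180.8]), array([23.8, 39.2]), 133.6)
on slate [(array([491.7, -16.8]), array([139. , 159.3]), 80.0)] [(array([ 462.3, -126.4]), array([53.2, 72.4]), 173.9), (array([558.7,  20.4]), array([ 27. , 103.1]), 5.7)]
[0.0638 0.1696 0.0356] roll 0.111
```

```bash
cat >> h.py <<'E'
C0=np.array([480.3,-36.]);AX=84.2
def slot(s): 
    a=np.radians(AX);return C0+s*np.array([np.cos(a),np.sin(a)])
def cycle(bx,by,yaw,s,p=None):
    p=to(bx,by,100,yaw,p);p=to(bx,by,7,yaw,p);p=[bx,by,75,yaw];p=to(*slot(s),75,AX,p);to(*slot(s),32.5,AX,p)
E
python3 -c "
from h import *
cycle(649.8,-64,78.4,-38)"
```

```text
[0.0653 0.1692 0.0556] roll 0.104
[0.    0.    0.093] roll -0.0
[-0.0445 -0.1678  0.    ] roll -0.1012
[0.     0.     0.0425] roll -0.0
```

Emit:
{"fn": "apply_moves", "kwargs": {
  "deltas": [
    [0.016, 0.042, 0, 0.03, 0.9],
    [0.032, 0.085, 0, 0.06, 0.9],
    [0.05, 0.13, 0.02, 0.08, 0.9],
    [0.0653, 0.1692, 0.04, 0.104, 0.9],
    [0.0653, 0.1692, 0.0556, 0.104, 0.9]
  ]
}}

```text
time_s: 21.8
ee_pos: [651.2, -61.5, 92.7]
ee_rot: [180.0, -0.1, 78.5]
force: [-1.9, 0.4, -0.6]
gripper_width: 86.1
gripper_force: 0.0
```

Emit:
{"fn": "apply_moves", "kwargs": {
  "deltas": [
    [0, 0, 0, 0, 0.9],
    [0, 0, 0, 0, 0.9],
    [0, 0, 0.02, 0, 0.9],
    [0, 0, 0.04, 0, 0.9],
    [0, 0, 0.04, 0, 0.9]
  ]
}}

```text
time_s: 22.3
ee_pos: [644.8, -63.6, 55.1]
ee_rot: [-179.8, 0.0, 78.4]
force: [-0.4, 0.5, 0.1]
gripper_width: 86.9
gripper_force: 0.0
```

Run:
```python
from look import *
to(649.8,-64,7,78.4)
t,s=look('h')
cv2.imwrite('pics/zi.png',np.hstack([crop(t,260,130,150,120,400,320),crop(s,290,190,140,112,400,320)]))
```

```text
[0.0006 0.0049 0.0481] roll -0.0006
```

View pics/zi.png

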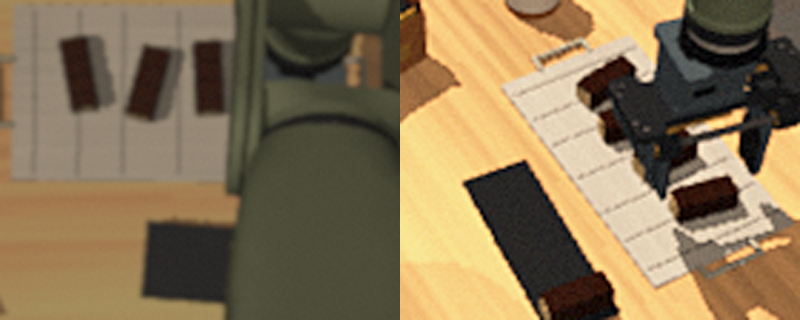

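The freed bar lies flat at the right end of the slate, and the gripper is straddling the rightmost tray bar.

Emit:
{"fn": "apply_moves", "kwargs": {
  "deltas": [
    [0, 0, 0, 0, 0.9],
    [0, 0, 0, 0, 0.9],
    [0, 0, 0, 0, 0.9],
    [0, 0, 0, 0, 0.9]
  ]
}}

```text
time_s: 22.8
ee_pos: [647.3, -63.3, 56.7]
ee_rot: [180.0, -0.0, 78.4]
force: [-0.0, 0.5, -0.1]
gripper_width: 86.6
gripper_force: 0.0
```

Emit:
{"fn": "apply_moves", "kwargs": {
  "deltas": [
    [0, 0.0025, 0.02, 0, 0.9],
    [0, 0.0025, 0.04, 0, 0.9],
    [0, 0.0025, 0.0495, 0, 0.9],
    [0, 0.0025, 0.0495, 0, 0.9],
    [0, 0.0025, 0.0495, 0, 0.9]
  ]
}}

```text
time_s: 23.3
ee_pos: [649.9, -63.8, 7.2]
ee_rot: [180.0, -0.0, 78.4]
force: [0.2, -0.0, -0.5]
gripper_width: 86.9
gripper_force: 0.0
```

Emit:
{"fn": "apply_moves", "kwargs": {
  "deltas": [
    [0, 0, 0, 0, 0.6],
    [0, 0, 0, 0, 0.4],
    [0, 0, 0, 0, 0.2],
    [0, 0, 0, 0, 0.1],
    [0, 0, 0, 0, 0.1]
  ]
}}

```text
time_s: 23.8
ee_pos: [650.1, -63.9, 7.5]
ee_rot: [179.9, -0.0, 78.4]
force: [-0.5, -0.0, 3.5]
gripper_width: 63.5
gripper_force: 20.0
```

Emit:
{"fn": "apply_moves", "kwargs": {
  "deltas": [
    [0, 0, 0, 0, 0.1],
    [0, 0, -0.02, 0, 0.1],
    [0, 0, -0.045, 0, 0.1],
    [0, 0, -0.065, 0, 0.1],
    [0, 0, -0.07, 0, 0.1]
  ]
}}

```text
time_s: 24.3
ee_pos: [650.6, -63.9, 78.7]
ee_rot: [179.8, -0.0, 78.4]
force: [0.8, 0.5, 0.3]
gripper_width: 63.9
gripper_force: 20.0
```

```bash
python3 -c "
from h import *
p=to(*slot(-38),75,AX)"
```

```text
[-0.0447 -0.1686  0.0037] roll -0.1012
```

Emit:
{"fn": "apply_moves", "kwargs": {
  "deltas": [
    [-0.01, -0.04, 0, -0.03, 0.1],
    [-0.022, -0.085, 0, -0.06, 0.1],
    [-0.035, -0.13, 0, -0.08, 0.1],
    [-0.042, -0.158, 0, -0.1012, 0.1],
    [-0.0447, -0.1685, 0, -0.1012, 0.1]
  ]
}}

```text
time_s: 24.8
ee_pos: [471.1, -73.4, 75.7]
ee_rot: [-179.7, -0.0, 84.2]
force: [1.0, 0.0, 0.1]
gripper_width: 64.0
gripper_force: 20.0
```

Emit:
{"fn": "apply_moves", "kwargs": {
  "deltas": [
    [0, 0, 0, 0, 0.1],
    [0, 0, 0, 0, 0.1],
    [0, 0, 0.01, 0, 0.1],
    [0, 0, 0.02, 0, 0.1],
    [0, 0, 0.02, 0, 0.1]
  ]
}}

```text
time_s: 25.3
ee_pos: [474.7, -73.4, 54.7]
ee_rot: [-179.8, -0.0, 84.2]
force: [-0.2, 0.3, 0.2]
gripper_width: 63.9
gripper_force: 20.0
```

Emit:
{"fn": "apply_moves", "kwargs": {
  "deltas": [
    [0, 0, 0, 0, 0.1],
    [0, 0, 0, 0, 0.1],
    [0, 0, 0, 0, 0.1],
    [0, 0, 0, 0, 0.1]
  ]
}}

```text
time_s: 25.7
ee_pos: [475.7, -73.7, 57.0]
ee_rot: [180.0, -0.0, 84.2]
force: [-1.3, 0.4, 0.4]
gripper_width: 63.8
gripper_force: 20.0
```

```bash
python3 -c "
from h import *
p=to(*slot(-38),33,AX)"
```

```text
[-0.      0.0008  0.024 ] roll 0.0
```

Lower, release, retreat, then re-measure the tray bars.

Emit:
{"fn": "apply_moves", "kwargs": {
  "deltas": [
    [0, 0.0008, 0.008, 0, 0.1],
    [0, 0.0008, 0.016, 0, 0.1],
    [0, 0.0008, 0.021, 0, 0.1],
    [0, 0.0008, 0.0235, 0, 0.1],
    [0, 0.0008, 0.0235, 0, 0.1]
  ]
}}

```text
time_s: 26.2
ee_pos: [476.0, -73.7, 32.8]
ee_rot: [-180.0, -0.0, 84.2]
force: [0.2, -0.1, -0.3]
gripper_width: 63.9
gripper_force: 20.0
```

Emit:
{"fn": "apply_moves", "kwargs": {
  "deltas": [
    [0, 0, 0, 0, 0.1],
    [0, 0, 0, 0, 0.5],
    [0, 0, 0, 0, 0.9],
    [0, 0, 0, 0, 0.9],
    [0, 0, 0, 0, 0.9]
  ]
}}

```text
time_s: 26.7
ee_pos: [476.3, -73.8, 33.3]
ee_rot: [180.0, -0.0, 84.2]
force: [0.2, -0.3, -0.7]
gripper_width: 86.3
gripper_force: 0.0
```

Emit:
{"fn": "apply_moves", "kwargs": {
  "deltas": [
    [0, 0, -0.02, 0, 0.9],
    [0, 0, -0.05, 0, 0.9],
    [0, 0, -0.07, 0, 0.9],
    [0, -0.03, -0.07, 0, 0.9],
    [0, -0.03, -0.07, 0, 0.9]
  ]
}}

```text
time_s: 27.2
ee_pos: [443.1, -70.2, 103.4]
ee_rot: [-179.8, -0.0, 84.2]
force: [0.5, -0.5, -0.8]
gripper_width: 86.6
gripper_force: 0.0
```

Run:
```python
from look import *
t,s=look('i')
brown=lambda H:(H[...,2]<75)&(H[...,1]>70)
print('bars',*rects('top',t,(262,130,140,68),brown,29),sep='\n')
print('bars side',*rects('side',s,(340,200,85,85),brown,29,20),sep='\n')
to(650,1.5,100,90.8)
```

```text
bars
(array([647.2,  56.5]), array([24.4, 64.3]), 163.0)
(array([650.1,   3. ]), array([24.3, 63.2]), 0.9)
(array([655.8, 116.9]), array([23.9, 65. ]), 9.0)
bars side
(array([495.7, -61. ]), array([39.3, 45.4]), 149.1)
(array([531.8, -15. ]), array([15.1, 56.1]), 78.8)
(array([580.6,  11.3]), array([26.6, 32.7]), 75.1)
(array([644.8,  -6.9]), array([40.4, 72. ]), 0.5)
(array([656.3,  40.2]), array([35.7, 43.2]), 75.4)
(array([588.7,  93.9]), array([43.7, 91.3]), 73.4)
(array([655.9, 106.9]), array([39.1, 63.9]), 8.7)
(array([629.1, 165.9]), array([31.5, 78.9]), 58.1)
[0.0925 0.1954 0.0034] roll -0.1153
```

Emit:
{"fn": "apply_moves", "kwargs": {
  "deltas": [
    [0.02, 0.042, 0, -0.03, 0.9],
    [0.04, 0.084, 0, -0.06, 0.9],
    [0.06, 0.126, 0, -0.09, 0.9],
    [0.078, 0.165, 0, -0.115, 0.9],
    [0.0925, 0.1945, 0, -0.1153, 0.9]
  ]
}}

```text
time_s: 27.8
ee_pos: [652.5, 2.7, 102.4]
ee_rot: [179.9, -0.0, 90.9]
force: [-0.1, -0.1, 1.3]
gripper_width: 86.3
gripper_force: 0.0
```

Emit:
{"fn": "apply_moves", "kwargs": {
  "deltas": [
    [0, 0, 0.01, 0, 0.9],
    [0, 0, 0.025, 0, 0.9],
    [0, 0, 0.045, 0, 0.9],
    [0, 0, 0.055, 0, 0.9],
    [0, 0, 0.055, 0, 0.9]
  ]
}}

```text
time_s: 28.3
ee_pos: [647.7, 1.4, 46.0]
ee_rot: [-179.7, -0.0, 90.8]
force: [0.6, -0.1, -1.0]
gripper_width: 86.3
gripper_force: 0.0
```

Emit:
{"fn": "apply_moves", "kwargs": {
  "deltas": [
    [0, 0, 0, 0, 0.9],
    [0, 0, 0, 0, 0.9],
    [0, 0, 0, 0, 0.9],
    [0, 0, 0, 0, 0.9],
    [0, 0, 0, 0, 0.9]
  ]
}}

```text
time_s: 28.8
ee_pos: [649.5, 1.6, 48.7]
ee_rot: [180.0, -0.0, 90.8]
force: [-0.5, -0.1, -0.4]
gripper_width: 86.5
gripper_force: 0.0
```

Run:
```python
from look import *
t,s=look('j')
brown=lambda H:(H[...,2]<75)&(H[...,1]>70)
print('bars',*rects('top',t,(262,130,140,68),brown,29),sep='\n')
to(649.8,1.5,7,90.8)
```

```text
bars
(array([638.3,  69.2]), array([10.8, 39.2]), 174.4)
(array([655.9, 116.7]), array([23.8, 64.6]), 9.1)
[-0.0001  0.0005  0.0415] roll 0.0002
```

Emit:
{"fn": "apply_moves", "kwargs": {
  "deltas": [
    [0, 0, 0.015, 0, 0.9],
    [0, 0, 0.03, 0, 0.9],
    [0, 0, 0.0415, 0, 0.9],
    [0, 0, 0.0415, 0, 0.9],
    [0, 0, 0.0415, 0, 0.6]
  ]
}}

```text
time_s: 29.4
ee_pos: [649.1, 1.6, 6.4]
ee_rot: [-180.0, -0.0, 90.8]
force: [-0.2, 0.8, -0.1]
gripper_width: 81.0
gripper_force: 0.0
```

Emit:
{"fn": "apply_moves", "kwargs": {
  "deltas": [
    [0, 0, 0, 0, 0.5],
    [0, 0, 0, 0, 0.4],
    [0, 0, 0, 0, 0.2],
    [0, 0, 0, 0, 0.1],
    [0, 0, 0, 0, 0.1]
  ]
}}

```text
time_s: 29.9
ee_pos: [649.7, 1.6, 7.3]
ee_rot: [179.9, -0.0, 90.8]
force: [0.2, 0.3, 2.8]
gripper_width: 63.8
gripper_force: 20.0
```

Emit:
{"fn": "apply_moves", "kwargs": {
  "deltas": [
    [0, 0, 0, 0, 0.1],
    [0, 0, -0.02, 0, 0.1],
    [0, 0, -0.045, 0, 0.1],
    [0, 0, -0.065, 0, 0.1],
    [0, 0, -0.07, 0, 0.1]
  ]
}}

```text
time_s: 30.4
ee_pos: [650.4, 1.6, 78.9]
ee_rot: [179.8, 0.0, 90.8]
force: [0.5, 0.4, -0.3]
gripper_width: 63.4
gripper_force: 20.0
```

```bash
python3 -c "
from h import *
p=to(*slot(0),75,AX)"
```

```text
[-0.0352 -0.1706  0.0039] roll 0.1154
```

Emit:
{"fn": "apply_moves", "kwargs": {
  "deltas": [
    [-0.008, -0.04, 0, 0.03, 0.1],
    [-0.017, -0.085, 0, 0.06, 0.1],
    [-0.027, -0.13, 0, 0.09, 0.1],
    [-0.033, -0.158, 0, 0.1154, 0.1],
    [-0.0352, -0.17, 0, 0.1154, 0.1]
  ]
}}

```text
time_s: 30.9
ee_pos: [475.9, -36.2, 75.8]
ee_rot: [-179.8, 0.0, 84.2]
force: [0.1, 0.3, -0.6]
gripper_width: 63.8
gripper_force: 20.0
```

Emit:
{"fn": "apply_moves", "kwargs": {
  "deltas": [
    [0, 0, 0, 0, 0.1],
    [0, 0, 0, 0, 0.1],
    [0, 0, 0.01, 0, 0.1],
    [0, 0, 0.02, 0, 0.1],
    [0, 0, 0.02, 0, 0.1]
  ]
}}

```text
time_s: 31.4
ee_pos: [479.0, -35.7, 54.7]
ee_rot: [-179.8, -0.0, 84.2]
force: [-0.7, -0.9, -0.3]
gripper_width: 63.9
gripper_force: 20.0
```

Emit:
{"fn": "apply_moves", "kwargs": {
  "deltas": [
    [0, 0, 0, 0, 0.1],
    [0, 0, 0, 0, 0.1],
    [0, 0, 0, 0, 0.1],
    [0, 0, 0, 0, 0.1],
    [0, 0, 0, 0, 0.1]
  ]
}}

```text
time_s: 31.9
ee_pos: [479.9, -36.0, 57.0]
ee_rot: [180.0, -0.0, 84.2]
force: [-0.6, 0.1, -0.7]
gripper_width: 63.8
gripper_force: 20.0
```

```bash
python3 -c "
from h import *
p=to(*slot(0),33,AX)"
```

```text
[0.0001 0.0004 0.024 ] roll -0.0001
```

Emit:
{"fn": "apply_moves", "kwargs": {
  "deltas": [
    [0, 0.0004, 0.008, 0, 0.1],
    [0, 0.0004, 0.016, 0, 0.1],
    [0, 0.0004, 0.021, 0, 0.1],
    [0, 0.0004, 0.0238, 0, 0.1],
    [0, 0.0004, 0.0238, 0, 0.1]
  ]
}}

```text
time_s: 32.4
ee_pos: [480.0, -36.0, 32.5]
ee_rot: [-180.0, -0.0, 84.2]
force: [-0.4, 0.3, -0.7]
gripper_width: 64.0
gripper_force: 20.0
```

Emit:
{"fn": "apply_moves", "kwargs": {
  "deltas": [
    [0, 0, 0, 0, 0.1],
    [0, 0, 0, 0, 0.5],
    [0, 0, 0, 0, 0.9],
    [0, 0, 0, 0, 0.9],
    [0, 0, 0, 0, 0.9]
  ]
}}

```text
time_s: 32.9
ee_pos: [480.2, -36.0, 33.0]
ee_rot: [180.0, -0.0, 84.2]
force: [0.5, 0.5, -0.7]
gripper_width: 86.2
gripper_force: 0.0
```

Emit:
{"fn": "apply_moves", "kwargs": {
  "deltas": [
    [0, 0, -0.02, 0, 0.9],
    [0, 0, -0.05, 0, 0.9],
    [0, 0, -0.07, 0, 0.9],
    [0, -0.03, -0.07, 0, 0.9],
    [0, -0.03, -0.07, 0, 0.9]
  ]
}}

```text
time_s: 33.4
ee_pos: [446.9, -32.6, 103.1]
ee_rot: [-179.8, -0.0, 84.2]
force: [1.3, -0.5, 0.5]
gripper_width: 86.7
gripper_force: 0.0
```

Run:
```python
from look import *
t,s=look('k')
brown=lambda H:(H[...,2]<75)&(H[...,1]>70)
print('bars',*rects('top',t,(262,130,140,68),brown,29),sep='\n')
to(646.8,55,100,73)
```

```text
bars
(array([647.3,  56.4]), array([24.4, 64.1]), 163.0)
(array([655.8, 117. ]), array([23.7, 65.1]), 8.8)
[0.1074 0.1868 0.0031] roll 0.1954
```

Emit:
{"fn": "apply_moves", "kwargs": {
  "deltas": [
    [0.022, 0.039, 0, 0.05, 0.9],
    [0.045, 0.078, 0, 0.1, 0.9],
    [0.068, 0.118, 0, 0.15, 0.9],
    [0.09, 0.156, 0, 0.195, 0.9],
    [0.1074, 0.186, 0, 0.1954, 0.9]
  ]
}}

```text
time_s: 34.0
ee_pos: [649.3, 56.3, 102.2]
ee_rot: [179.9, -0.0, 73.0]
force: [0.6, -0.5, 0.3]
gripper_width: 86.5
gripper_force: 0.0
```

Emit:
{"fn": "apply_moves", "kwargs": {
  "deltas": [
    [0, 0, 0.01, 0, 0.9],
    [0, 0, 0.025, 0, 0.9],
    [0, 0, 0.045, 0, 0.9],
    [0, 0, 0.055, 0, 0.9],
    [0, 0, 0.055, 0, 0.9]
  ]
}}

```text
time_s: 34.5
ee_pos: [644.7, 54.7, 45.8]
ee_rot: [-179.8, 0.1, 73.0]
force: [-0.7, 0.1, -0.2]
gripper_width: 86.4
gripper_force: 0.0
```

Emit:
{"fn": "apply_moves", "kwargs": {
  "deltas": [
    [0, 0, 0, 0, 0.9],
    [0, 0, 0, 0, 0.9],
    [0, 0, 0, 0, 0.9],
    [0, 0, 0, 0, 0.9],
    [0, 0, 0, 0, 0.9]
  ]
}}

```text
time_s: 35.0
ee_pos: [646.4, 55.1, 48.5]
ee_rot: [180.0, -0.0, 73.0]
force: [0.2, -0.4, -0.4]
gripper_width: 86.9
gripper_force: 0.0
```

Run:
```python
from look import *
t,s=look('l')
brown=lambda H:(H[...,2]<75)&(H[...,1]>70)
print('side',*rects('side',s,(340,200,85,85),brown,29,20),sep='\n')
print('bars',*rects('top',t,(262,130,140,68),brown,29),sep='\n')
to(646.8,55,7,73)
```

```text
side
(array([505.8, -45.3]), array([46.6, 76.6]), 59.1)
(array([640.7,  44.8]), array([46.8, 65.1]), 158.8)
(array([655.6,  98.3]), array([41.3, 63.7]), 55.6)
(array([717.9,  76.6]), array([16.4, 60.2]), 59.6)
(array([757.4,  81.7]), array([36.1, 70.4]), 53.6)
(array([705.4, 143.1]), array([ 25.2, 112.9]), 172.0)
bars
[0.0001 0.0005 0.0412] roll 0.0
```

Emit:
{"fn": "apply_moves", "kwargs": {
  "deltas": [
    [0, 0, 0.015, 0, 0.9],
    [0, 0, 0.03, 0, 0.9],
    [0, 0, 0.0415, 0, 0.9],
    [0, 0, 0.0415, 0, 0.9],
    [0, 0, 0.0415, 0, 0.6]
  ]
}}

```text
time_s: 35.6
ee_pos: [646.1, 55.1, 6.1]
ee_rot: [-180.0, 0.0, 73.0]
force: [-1.3, -0.2, 0.9]
gripper_width: 81.3
gripper_force: 0.0
```

Emit:
{"fn": "apply_moves", "kwargs": {
  "deltas": [
    [0, 0, 0, 0, 0.5],
    [0, 0, 0, 0, 0.4],
    [0, 0, 0, 0, 0.2],
    [0, 0, 0, 0, 0.1],
    [0, 0, 0, 0, 0.1]
  ]
}}

```text
time_s: 36.1
ee_pos: [646.6, 55.1, 6.9]
ee_rot: [179.9, -0.0, 73.0]
force: [0.9, 0.3, 2.0]
gripper_width: 63.7
gripper_force: 20.0
```

Emit:
{"fn": "apply_moves", "kwargs": {
  "deltas": [
    [0, 0, 0, 0, 0.1],
    [0, 0, -0.02, 0, 0.1],
    [0, 0, -0.045, 0, 0.1],
    [0, 0, -0.065, 0, 0.1],
    [0, 0, -0.07, 0, 0.1]
  ]
}}

```text
time_s: 36.6
ee_pos: [647.5, 55.2, 78.6]
ee_rot: [179.8, -0.1, 73.0]
force: [0.0, -0.4, -0.5]
gripper_width: 64.0
gripper_force: 20.0
```

```bash
python3 -c "
from h import *
p=to(*slot(38),75,AX)"
```

```text
[-0.0988 -0.1406  0.0036] roll -0.1955
```

Emit:
{"fn": "apply_moves", "kwargs": {
  "deltas": [
    [-0.024, -0.034, 0, -0.05, 0.1],
    [-0.05, -0.071, 0, -0.1, 0.1],
    [-0.076, -0.108, 0, -0.15, 0.1],
    [-0.094, -0.134, 0, -0.1955, 0.1],
    [-0.0988, -0.14, 0, -0.1955, 0.1]
  ]
}}

```text
time_s: 37.1
ee_pos: [478.5, 0.9, 75.3]
ee_rot: [-179.7, 0.0, 84.2]
force: [0.9, -0.3, -1.1]
gripper_width: 64.3
gripper_force: 20.0
```

Emit:
{"fn": "apply_moves", "kwargs": {
  "deltas": [
    [0, 0, 0, 0, 0.1],
    [0, 0, 0, 0, 0.1],
    [0, 0, 0.01, 0, 0.1],
    [0, 0, 0.02, 0, 0.1],
    [0, 0, 0.02, 0, 0.1]
  ]
}}

```text
time_s: 37.6
ee_pos: [482.6, 1.8, 54.4]
ee_rot: [-179.8, 0.0, 84.2]
force: [0.1, -1.0, -0.7]
gripper_width: 63.9
gripper_force: 20.0
```

Emit:
{"fn": "apply_moves", "kwargs": {
  "deltas": [
    [0, 0, 0, 0, 0.1],
    [0, 0, 0, 0, 0.1],
    [0, 0, 0, 0, 0.1],
    [0, 0, 0, 0, 0.1],
    [0, 0, 0, 0, 0.1]
  ]
}}

```text
time_s: 38.1
ee_pos: [483.7, 1.5, 56.7]
ee_rot: [180.0, -0.0, 84.2]
force: [0.7, -0.3, -0.7]
gripper_width: 64.0
gripper_force: 20.0
```

```bash
python3 -c "
from h import *
p=to(*slot(38),32.5,AX)"
```

```text
[0.0004 0.0004 0.0242] roll 0.0
```

Emit:
{"fn": "apply_moves", "kwargs": {
  "deltas": [
    [0.0004, 0.0004, 0.008, 0, 0.1],
    [0.0004, 0.0004, 0.016, 0, 0.1],
    [0.0004, 0.0004, 0.021, 0, 0.1],
    [0.0004, 0.0004, 0.0238, 0, 0.1],
    [0.0004, 0.0004, 0.0238, 0, 0.1]
  ]
}}

```text
time_s: 38.6
ee_pos: [483.7, 1.9, 32.2]
ee_rot: [-180.0, -0.0, 84.2]
force: [-0.2, -0.1, -0.1]
gripper_width: 63.7
gripper_force: 20.0
```

Emit:
{"fn": "apply_moves", "kwargs": {
  "deltas": [
    [0, 0, 0, 0, 0.1],
    [0, 0, 0, 0, 0.5],
    [0, 0, 0, 0, 0.9],
    [0, 0, 0, 0, 0.9],
    [0, 0, 0, 0, 0.9]
  ]
}}

```text
time_s: 39.1
ee_pos: [484.0, 1.9, 32.7]
ee_rot: [180.0, -0.0, 84.2]
force: [0.4, -0.8, 0.2]
gripper_width: 86.3
gripper_force: 0.0
```

Emit:
{"fn": "apply_moves", "kwargs": {
  "deltas": [
    [0, 0, -0.02, 0, 0.9],
    [0, 0, -0.05, 0, 0.9],
    [0, 0, -0.07, 0, 0.9],
    [0, -0.03, -0.07, 0, 0.9],
    [0, -0.03, -0.07, 0, 0.9]
  ]
}}

```text
time_s: 39.6
ee_pos: [450.7, 5.1, 102.9]
ee_rot: [-179.8, 0.0, 84.2]
force: [-0.2, -0.0, -0.2]
gripper_width: 86.6
gripper_force: 0.0
```

Run:
```python
from look import *
t,s=look('m')
brown=lambda H:(H[...,2]<75)&(H[...,1]>70)
print('bars',*rects('top',t,(262,130,140,68),brown,29),sep='\n')
to(655.4,115.5,100,99)
```

```text
bars
(array([656. , 117.1]), array([23.6, 64.8]), 8.6)
[0.1303 0.1894 0.0028] roll -0.2582
```

Emit:
{"fn": "apply_moves", "kwargs": {
  "deltas": [
    [0.027, 0.039, 0, -0.06, 0.9],
    [0.054, 0.078, 0, -0.12, 0.9],
    [0.081, 0.118, 0, -0.18, 0.9],
    [0.108, 0.157, 0, -0.24, 0.9],
    [0.13, 0.1885, 0, -0.258, 0.9]
  ]
}}

```text
time_s: 40.2
ee_pos: [657.8, 116.7, 101.8]
ee_rot: [179.9, -0.0, 99.1]
force: [0.8, 0.3, -0.4]
gripper_width: 86.5
gripper_force: 0.0
```

Emit:
{"fn": "apply_moves", "kwargs": {
  "deltas": [
    [0, 0, 0.01, 0, 0.9],
    [0, 0, 0.025, 0, 0.9],
    [0, 0, 0.045, 0, 0.9],
    [0, 0, 0.055, 0, 0.9],
    [0, 0, 0.055, 0, 0.9]
  ]
}}

```text
time_s: 40.7
ee_pos: [653.2, 114.6, 45.4]
ee_rot: [-179.7, 0.0, 99.0]
force: [-0.0, -0.6, -0.8]
gripper_width: 86.7
gripper_force: 0.0
```

Emit:
{"fn": "apply_moves", "kwargs": {
  "deltas": [
    [0, 0, 0, 0, 0.9],
    [0, 0, 0, 0, 0.9],
    [0, 0, 0, 0, 0.9],
    [0, 0, 0, 0, 0.9],
    [0, 0, 0, 0, 0.9]
  ]
}}

```text
time_s: 41.2
ee_pos: [654.9, 115.2, 48.2]
ee_rot: [180.0, -0.0, 99.0]
force: [0.1, -0.8, 0.7]
gripper_width: 86.7
gripper_force: 0.0
```

Run:
```python
from h import *
to(655.4,115.5,7,98.8)
```

```text
[0.0002 0.0005 0.0412] roll 0.0032
```

Emit:
{"fn": "apply_moves", "kwargs": {
  "deltas": [
    [0, 0, 0.015, 0, 0.9],
    [0, 0, 0.03, 0, 0.9],
    [0, 0, 0.041, 0, 0.9],
    [0, 0, 0.041, 0, 0.9],
    [0, 0, 0.041, 0, 0.6]
  ]
}}

```text
time_s: 41.7
ee_pos: [654.2, 115.1, 5.5]
ee_rot: [-179.9, -0.0, 99.0]
force: [-0.6, -0.3, 0.2]
gripper_width: 81.3
gripper_force: 0.0
```

Emit:
{"fn": "apply_moves", "kwargs": {
  "deltas": [
    [0, 0, 0, 0, 0.5],
    [0, 0, 0, 0, 0.4],
    [0, 0, 0, 0, 0.2],
    [0, 0, 0, 0, 0.1],
    [0, 0, 0, 0, 0.1]
  ]
}}

```text
time_s: 42.2
ee_pos: [654.6, 115.2, 6.6]
ee_rot: [-180.0, -0.0, 99.0]
force: [-0.1, -0.6, -0.7]
gripper_width: 64.0
gripper_force: 20.0
```

Emit:
{"fn": "apply_moves", "kwargs": {
  "deltas": [
    [0, 0, 0, 0, 0.1],
    [0, 0, -0.02, 0, 0.1],
    [0, 0, -0.045, 0, 0.1],
    [0, 0, -0.065, 0, 0.1],
    [0, 0, -0.07, 0, 0.1]
  ]
}}

```text
time_s: 42.7
ee_pos: [656.3, 115.4, 79.3]
ee_rot: [179.7, -0.0, 99.0]
force: [-0.6, 0.5, 0.1]
gripper_width: 63.9
gripper_force: 20.0
```

```bash
python3 -c "
from h import *
p=to(*slot(76),75,AX)"
```

```text
[-0.0486 -0.1781  0.0043] roll 0.258
```

Emit:
{"fn": "apply_moves", "kwargs": {
  "deltas": [
    [-0.011, -0.042, 0, 0.07, 0.1],
    [-0.023, -0.086, 0, 0.14, 0.1],
    [-0.035, -0.13, 0, 0.2, 0.1],
    [-0.045, -0.165, 0, 0.258, 0.1],
    [-0.0486, -0.1775, 0, 0.258, 0.1]
  ]
}}

```text
time_s: 43.2
ee_pos: [482.4, 38.4, 75.8]
ee_rot: [-179.7, 0.0, 84.1]
force: [0.5, 0.1, -1.4]
gripper_width: 63.7
gripper_force: 20.0
```

Emit:
{"fn": "apply_moves", "kwargs": {
  "deltas": [
    [0, 0, 0, 0, 0.1],
    [0, 0, 0, 0, 0.1],
    [0, 0, 0.01, 0, 0.1],
    [0, 0, 0.02, 0, 0.1],
    [0, 0, 0.02, 0, 0.1]
  ]
}}

```text
time_s: 43.7
ee_pos: [486.3, 39.7, 54.6]
ee_rot: [-179.8, 0.0, 84.2]
force: [-0.6, -0.1, 0.0]
gripper_width: 64.1
gripper_force: 20.0
```

Emit:
{"fn": "apply_moves", "kwargs": {
  "deltas": [
    [0, 0, 0, 0, 0.1],
    [0, 0, 0, 0, 0.1],
    [0, 0, 0, 0, 0.1],
    [0, 0, 0, 0, 0.1],
    [0, 0, 0, 0, 0.1]
  ]
}}

```text
time_s: 44.2
ee_pos: [487.1, 39.5, 56.9]
ee_rot: [180.0, -0.0, 84.2]
force: [0.4, -0.9, -0.7]
gripper_width: 63.9
gripper_force: 20.0
```

```bash
python3 -c "
from h import *
p=to(*slot(76),32,AX)"
```

```text
[0.0002 0.0008 0.0249] roll 0.0
```

Emit:
{"fn": "apply_moves", "kwargs": {
  "deltas": [
    [0, 0.0008, 0.008, 0, 0.1],
    [0, 0.0008, 0.016, 0, 0.1],
    [0, 0.0008, 0.021, 0, 0.1],
    [0, 0.0008, 0.0245, 0, 0.1],
    [0, 0.0008, 0.0245, 0, 0.1]
  ]
}}

```text
time_s: 44.7
ee_pos: [487.6, 39.3, 31.8]
ee_rot: [-180.0, 0.0, 84.2]
force: [-0.6, 0.4, 0.2]
gripper_width: 64.0
gripper_force: 20.0
```

Emit:
{"fn": "apply_moves", "kwargs": {
  "deltas": [
    [0, 0, 0, 0, 0.1],
    [0, 0, 0, 0, 0.5],
    [0, 0, 0, 0, 0.9],
    [0, 0, 0, 0, 0.9],
    [0, 0, 0, 0, 0.9]
  ]
}}

```text
time_s: 45.2
ee_pos: [487.9, 39.4, 32.2]
ee_rot: [180.0, -0.0, 84.2]
force: [0.4, -0.2, 0.7]
gripper_width: 86.3
gripper_force: 0.0
```

Emit:
{"fn": "apply_moves", "kwargs": {
  "deltas": [
    [0, 0, -0.03, 0, 0.9],
    [0, 0, -0.07, 0, 0.9],
    [0, 0, -0.12, 0, 0.9],
    [0, -0.02, -0.16, 0, 0.9],
    [0.04, -0.03, -0.18, 0, 0.9]
  ]
}}

```text
time_s: 45.7
ee_pos: [462.4, 80.1, 216.0]
ee_rot: [179.7, 0.0, 83.9]
force: [1.4, 1.0, -0.5]
gripper_width: 86.0
gripper_force: 0.0
```

Emit:
{"fn": "apply_moves", "kwargs": {
  "deltas": [
    [0.04, 0, 0, 0, 0.9],
    [0.08, 0, 0, 0, 0.9],
    [0.12, 0, 0, 0, 0.9],
    [0.16, 0, 0, 0, 0.9],
    [0.2, 0, 0, 0, 0.9]
  ]
}}

```text
time_s: 46.2
ee_pos: [482.0, 282.8, 212.2]
ee_rot: [180.0, -0.0, 84.2]
force: [-0.3, -0.9, -0.3]
gripper_width: 87.1
gripper_force: 0.0
```

Run:
```python
from look import *
t,s=look('n')
brown=lambda H:(H[...,2]<75)&(H[...,1]>70)
print('bars',*rects('top',t,(300,205,105,50),brown,54),sep='\n')
cv2.imwrite('pics/zk.png',np.hstack([crop(t,300,190,110,66,500,300),crop(s,300,230,66,80,248,300)]))
```

```text
bars
(array([478.2, -32.6]), array([ 67.2, 196.2]), 83.5)
```

View pics/zk.png

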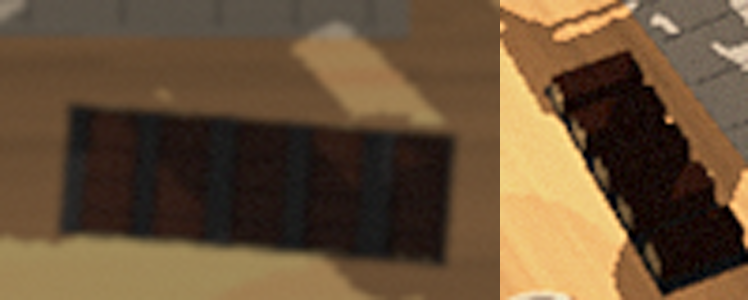

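The final view shows five bars flat and crosswise in one evenly spaced row on the slate, with gaps at x≈145, 220, 297 and 375 in the crop. The robot is clear, so I'm handing the job in.

```bash
python3 -c "
from workcell import env
print(env.job_done())"
```

```text
the job is handed in; nothing more can be done
None
```

I've handed the job in: the slate is on the stand, within about 2 mm and 1° of centred by the cameras, and carries all five bars flat and crosswise in one row (no verdict came back).

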